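Lock the tongued cover panel onto the awl tray

ROBOT

A 6-joint arm with a two-finger parallel gripper is mounted at the origin on the work surface. World frame = base frame: x ahead of the robot, y to its left, z up, the work surface at z = 0. Lengths are in m, angles in rad, forces in N, time in s.
With the tool pointing down it reaches from about 0.35 to 0.775 m from the base axis. Payload 7.3 kg.
Tool frame: the origin (TCP) lies midway between the tips of the shut fingers; the grasp point (between the pads) lies 19 mm behind it; z points along the fingers, y is the direction in which the jaws open and shut (so a half turn about z gives the same grasp; the last joint's range is limited). The gripper opens to 92 mm and grips with 3 to 60 N. Pads are 19 mm wide; open, the fingers measure 130 mm over their backs; the gripper's body (75 mm by 190 mm) begins 47 mm behind the grasp point.
Start: joints at [0.989, 0.342, 1.524, -0, 1.275, -0.146], TCP at [0.222, 0.476, 0.227] pointing down, gripper open.
Joint ranges: [-2.53, 2.53], [-0.77, 2.02], [0.04, 2.7], [-1, 4.14], [0.28, 2.66], [-3.11, 3.11]. Speed limits (rad/s): [2.57, 2.57, 3.14, 3.14, 3.14, 3.14].

INTERFACE

Orientations are given as [roll, pitch, yaw] about the fixed x, y, z axes, in that order (R = Rz(yaw) Ry(pitch) Rx(roll)).
In Python, from cell import robot gives the robot as it stands.
- The arm moves only by the shell command python3 -m crank 'ROWS' [FORCE]. ROWS is a JSON object of lists of equal length, an entry for each row: "claw": the opening, from 0 (shut) to 1 (fully open); "delta_pos": the shift along the tool's x, y, z in units of 25 mm (1.0 is 25 mm), a list of three; "roll": the turn about the tool's z in units of 6 degrees (1.0 is 6 degrees). In form: {"claw": [claw, ...], "delta_pos": [[dx, dy, dz], ...], "roll": [roll, ...]}. A call has exactly 8 rows; each row is the pose to reach, as a shift and turn from the pose commanded when the call began, along the tool's axes at that moment; what a row does not reach only later rows make up. A row lasts 1/12 s, in which the tool goes at most 41.7 mm and 7.16 degrees, less where a joint would pass 70% of its speed; a pose out of reach is approached as far as the arm can. A call with a gripper value outside its range is refused whole. The fingers move at their own pace and stop on an object; FORCE is the grip in N (left out, the last holds). Time passes only in rows, so rows that repeat a pose let the fingers close, or fill a call up. It gives the time, the measured TCP pose, the force and the opening at its end, in the units of the state.
- robot.observe(): the state, without advancing time (a new reading comes with each control period).
- robot.read_camera(name): name is "side" or "top" or "wrist"; returns a dict with "color" (420x560x3 uint8, blue, green, red), "fx", "fy", "cx", "cy" (pixels), "rvec" (rotation vector, rad) and "tvec" (3), from world to camera coordinates, as OpenCV has them; the wrist camera has in their place "hand_eye" (4x4, takes a point from camera to tool coordinates, whose origin is the TCP and whose axes are the flange's). Camera axes: x right, y down, z forward; pixel columns grow to the right and rows downward; lengths in m; the calibration is good to about 2 mm. The wrist camera is an equidistant fisheye: a pixel r from the principal point sees the ray r / f radians off the axis. A picture is of the moment at which its call begins: read the wrist's pose just before it. There is no depth.
- robot.hand_in(): hands the job in, once; it reports no verdict.
The state is a dict: "time": time; "qpos": joint angles; "qvel": joint speeds; "joint_efforts": joint torques, N m; "tool_pos": TCP position; "tool_rot": TCP orientation; "contact_force": force on the tool from outside, world axes, zero at the start; "torque": the same for the moment, N m; "opening": finger opening in m.
Only numpy, scipy, OpenCV 4.12 (cv2) and the standard library are available. Lean on these libraries where they do the work, as an engineer would, in place of code of your own. Each camera call takes 0.05 s, during which the arm holds its last target.

TASK

Close the shallow awl tray on the leather bench with its loose wooden cover panel: slant the panel so that its tongue enters the groove of the tray's rail, feel it home, then gently lower it until it lies flat and locked, centred end to end on the tray. Do not force the joint or let the panel drop, let go when it is flat, and leave the hammer, the bottle and the tape where they are.

Things in the scene. Friction and masses are not known exactly. Their poses are not given: they have to be found in the camera images.
- panel: Loose wooden cover panel lying right way up, 100 (x) x 160 (y) x 18 mm, 0.2 to 0.45 kg. Origin on the underside below the middle of its pull bar; z up, tongue at -x. Above z 6.5 mm it spans x -39 to 48. Underside at z 0 from x -19 to 48; then a notch open downwards, 6.5 deep, x -27.5 to -19; then the tongue.
- panel_bar (a point): Middle of the panel's pull bar, where to grip it, fingers closing along panel x: panel (0, 0, 40) mm. The bar is 14 mm thick in x, 90 long in y, from z 18 to 54 mm.
- panel_tongue (a point): Middle of the tongue's lower front edge: panel (-52, 0, 0) mm. The tongue (with its hook) spans panel x -52 to -27.5, z 0 to 6.5 mm, along all y.
- tray: Fixed wooden awl tray, 156 (x) x 168 (y) mm, origin on the bench, z up, grooved dark rail on its -x side. With the panel locked, axes are parallel and the panel origin is at tray (d, 0, 22) mm, 1.5 mm play in x. d, -12 to +12 mm, is the rail's unmeasured shift along tray x: it is clamped through slots. It is exact in height and direction and does not give under 20 N.
- tray_groove (a point): Lower front edge of the rail's upper lip, at mid length, as if d were 0: tray (-42, 0, 31.5) mm. The rail is (add d to x; tray mm; all along y): back block x -76 to -53.5, z 4 to 38; upper lip x -53.5 to -42, z 31.5 to 38; lower lip x -53.5 to -21, top z 22; on it a toe x -26 to -21, z 22 to 27. The groove opens to +x.
- tray_ledge (a point): Middle of the ledge on the tray's +x side that carries the panel's free edge: tray (47, 0, 22) mm, x 28 to 66; side walls reach z 18. The tongue enters between lip and toe with the panel sloped 12 to 25 degrees, tongue edge low: at 18 only some 6 mm, at less slope deeper; flat, it ends 10 mm under the lip, 1.5 mm off the back block, and the toe is in the notch.
- hammer: Hammer lying on the bench, to be left alone; its origin lies on the bench under it.
- glue_bottle: Amber glue bottle, 64 mm across, 130 mm tall, upright, to be left alone; origin under its centre.
- tape: Roll of tape, 90 mm across, 24 mm high, lying flat, to be left alone; origin under its centre.
Mind the look-alikes: they are no part of the job. Leave any orange or pink look-alike of the tray alone.

How it is judged:
By the outcome, as a careful person would: the job done as asked, in the order asked, and still so for the second after the job is handed in, with the robot touching nothing.
It also fails if it takes over 51 s, if anything falls off the work surface, if the arm or the gripper's body presses on something with over 40 N, if the wrist force passes 120 N, or if a joint passes its speed limit or range.

## Working session

There is one attempt and no reset: what is moved stays moved. The work goes in short steps, Python scripts to look and compute and a shell command to move; the robot and the scene stay as the last step left them, time stands still between calls to the robot, and variables do not carry over. Pictures are saved under pics/ and viewed, and the job is handed in when it is done.

```bash
ls; mkdir -p pics
python3 - <<'E'
from cell import robot
import cv2
o=robot.observe(); print({k:(o[k]) for k in o})
for n in("top","side","wrist"):
    c=robot.read_camera(n); cv2.imwrite(f"pics/{n}0.png",c["color"]); print(n,{k:c[k] for k in c if k!="color"})
E
```

```text
pics
{'time': 0.0, 'qpos': array([ 9.89027980e-01,  3.42699091e-01,  1.52503721e+00,  6.90626881e-06,
        1.27540682e+00, -1.46009038e-01]), 'qvel': array([-0.00097761, -0.00125768,  0.00019659, -0.00074006,  0.00057217,
       -0.00061937]), 'joint_efforts': array([-9.63069488e-05, -4.31255150e+01, -2.44218725e+01,  7.16517703e-02,
        5.61318209e-02, -2.21439227e-04]), 'tool_pos': array([0.22135119, 0.47559279, 0.22605019]), 'tool_rot': array([-3.14005965e+00, -2.32111319e-04,  2.70583115e+00]), 'contact_force': array([-0.2052211 , -0.5411017 , -0.40284269]), 'torque': array([-0.02794338,  0.0011744 ,  0.0218621 ]), 'opening': 0.09184081102184258}
top {'fx': 431.3008026997537, 'fy': 431.3008026997537, 'cx': 278.17010377461025, 'cy': 209.95740306347022, 'rvec': array([ 2.13109602, -2.12699604,  0.18949803]), 'tvec': array([0.03754244, 0.50340125, 1.09035385])}
side {'fx': 396.9600708538238, 'fy': 396.9600708538238, 'cx': 283.575625995416, 'cy': 210.16855275848826, 'rvec': array([ 2.32428809, -0.46731167,  0.21268933]), 'tvec': array([-0.45126823,  0.2175934 ,  1.01344594])}
wrist {'fx': 325.19226210127806, 'fy': 325.19226210127806, 'cx': 283.8769461087903, 'cy': 210.6350416538974, 'hand_eye': array([[-2.94758158e-05, -9.60778306e-01, -2.77317589e-01,
         7.57961355e-02],
       [ 9.99999698e-01, -2.43634101e-04,  7.37791471e-04,
         2.28408114e-06],
       [-7.76418062e-04, -2.77317483e-01,  9.60778024e-01,
        -1.57857880e-01],
       [ 0.00000000e+00,  0.00000000e+00,  0.00000000e+00,
         1.00000000e+00]])}
```

View pics/top0.png

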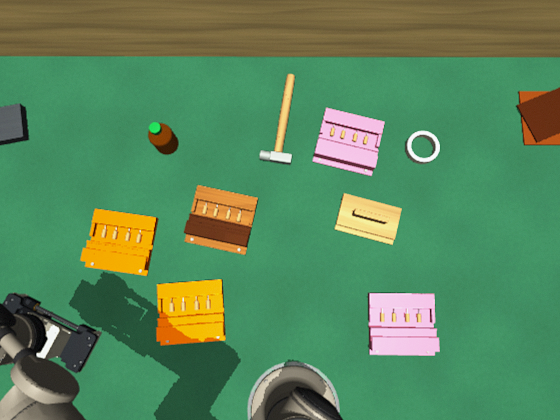

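View pics/side0.png

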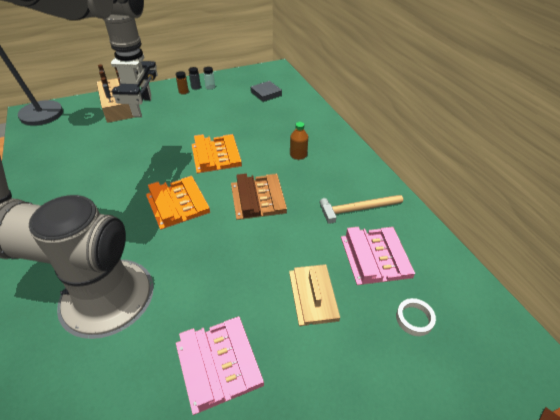

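View pics/wrist0.png

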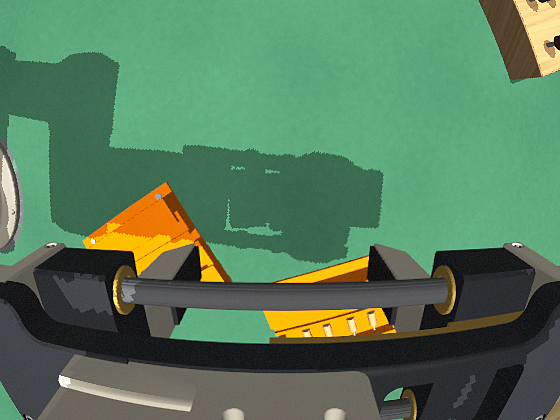

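```bash
cat > h.py <<'E'
import numpy as np, cv2
from cell import robot
from scipy.spatial.transform import Rotation as Ro
def ext(c):
    R=cv2.Rodrigues(np.array(c["rvec"]))[0]; return R,np.array(c["tvec"])
def ray(c,px,st=None):
    px=np.atleast_2d(np.array(px,float))
    x=(px[:,0]-c["cx"])/c["fx"]; y=(px[:,1]-c["cy"])/c["fy"]
    if "rvec" in c:
        R,t=ext(c); d=np.c_[x,y,np.ones(len(x))]@R; o=-R.T@t
    else:
        r=np.hypot(x,y); s=np.where(r>1e-9,np.sin(r)/np.maximum(r,1e-9),1)
        d=np.c_[x*s,y*s,np.cos(r)]; H=c["hand_eye"]; T=Ro.from_euler("xyz",st["tool_rot"]).as_matrix()
        d=d@H[:3,:3].T@T.T; o=T@H[:3,3]+st["tool_pos"]
    return o,d/np.linalg.norm(d,axis=1,keepdims=True)
def onz(c,px,z,st=None):
    o,d=ray(c,px,st); return o+d*((z-o[2])/d[:,2])[:,None]
def tri(o1,d1,o2,d2):
    A=np.c_[d1,-d2]; s=np.linalg.lstsq(A,o2-o1,rcond=None)[0]
    a=o1+d1*s[0]; b=o2+d2*s[1]; return (a+b)/2, np.linalg.norm(a-b)
def proj(c,P,st=None):
    P=np.atleast_2d(P)
    if "rvec" in c:
        R,t=ext(c); q=P@R.T+t; return np.c_[c["cx"]+c["fx"]*q[:,0]/q[:,2],c["cy"]+c["fy"]*q[:,1]/q[:,2]]
    H=c["hand_eye"]; T=Ro.from_euler("xyz",st["tool_rot"]).as_matrix()
    q=((P-st["tool_pos"])@T-H[:3,3])@H[:3,:3]; th=np.arctan2(np.hypot(q[:,0],q[:,1]),q[:,2]); ph=np.arctan2(q[:,1],q[:,0])
    return np.c_[c["cx"]+c["fx"]*th*np.cos(ph),c["cy"]+c["fy"]*th*np.sin(ph)]
def st(): return robot.observe()
E
python3 - <<'E'
import cv2
t=cv2.imread("pics/top0.png"); s=cv2.imread("pics/side0.png")
a=cv2.resize(t[180:260,170:420],(750,240),interpolation=cv2.INTER_CUBIC)
b=cv2.resize(s[160:340,220:350],None,fx=2,fy=2,interpolation=cv2.INTER_CUBIC)
im=__import__('numpy').zeros((600,750,3),'uint8'); im[:240]=a; im[240:600,:260]=b
im[240:600,280:280+390]=cv2.resize(s[255:335,280:350],(390,360),interpolation=cv2.INTER_CUBIC)
cv2.imwrite("pics/crop1.png",im)
E
python3 -m crank --help 2>&1 | head -20
```

```text
invalid input: not JSON, or not a number
```

View pics/crop1.png

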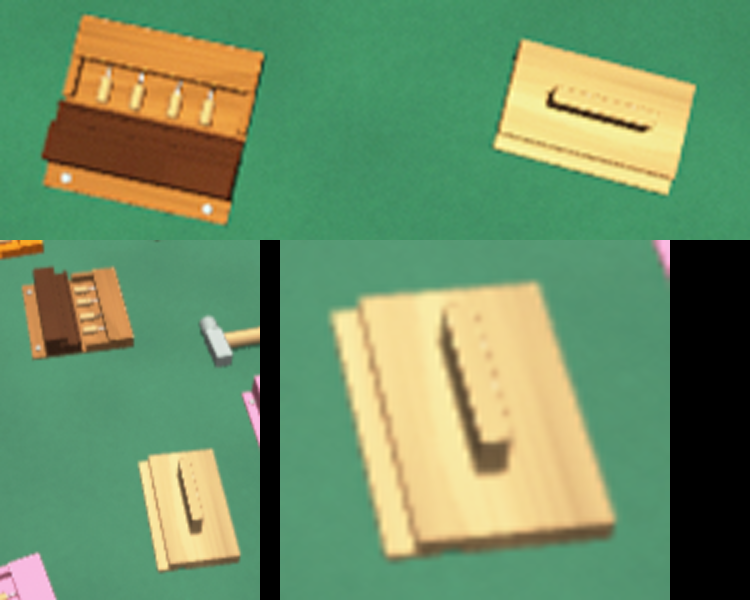

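The real tray is the brown one with the dark rail, at top px (222,218). The look-alikes are orange at (120,241) and (190,312), and pink at (348,141) and (403,323). The panel is at (368,218), with its tongue strip on the side facing the robot, as the rail's is. Next I measure both in the two views.

Run:
```python
from h import *
top=robot.read_camera("top"); side=robot.read_camera("side")
for n,c in(("top",top),("side",side)):
    hsv=cv2.cvtColor(c["color"],cv2.COLOR_BGR2HSV)
    m=((hsv[...,0]<32)&(hsv[...,1]>60)&(hsv[...,2]>60)).astype('uint8')
    ctr={"top":[(368,205),(222,240),(120,241),(190,312)],"side":[(305,300),(245,200)]}[n]
    nl,lab,sts,cen=cv2.connectedComponentsWithStats(m)
    for p in ctr[:2]:
        l=lab[p[1],p[0]]; cs,_=cv2.findContours((lab==l).astype('uint8'),cv2.RETR_EXTERNAL,cv2.CHAIN_APPROX_NONE)
        k=max(cs,key=cv2.contourArea); ap=cv2.approxPolyDP(k,4,True)[:,0]; print(n,p,sts[l],hsv[p[1],p[0]],ap.tolist(),cv2.minAreaRect(k))
        if n=="top": 
            for z in (0,.018): print(z,onz(c,ap,z).round(4).tolist())
```

```text
top (368, 205) [ 335  193   67   52 2268] [ 21 126 242] [[344, 193], [335, 229], [392, 244], [401, 208]] ((367.86724853515625, 218.49795532226562), (61.452537536621094, 37.74757385253906), 14.931416511535645)
0 [[0.5592, -0.1429, 0.0], [0.4591, -0.1159, 0.0], [0.4186, -0.2689, 0.0], [0.5174, -0.298, 0.0]]
0.018 [[0.5552, -0.1401, 0.018], [0.4567, -0.1135, 0.018], [0.4168, -0.2642, 0.018], [0.5141, -0.2928, 0.018]]
top (222, 240) [ 184  185   74   70 3675] [ 10 189  97] [[197, 185], [184, 240], [244, 254], [257, 198]] ((219.6547088623047, 219.02403259277344), (64.92732238769531, 58.91119384765625), 12.407419204711914)
0 [[0.581, 0.2631, 0.0], [0.4283, 0.2929, 0.0], [0.3909, 0.1301, 0.0], [0.5446, 0.0968, 0.0]]
0.018 [[0.5767, 0.2596, 0.018], [0.4264, 0.2889, 0.018], [0.3895, 0.1287, 0.018], [0.5409, 0.0959, 0.018]]
side (305, 300) [ 290  265   50   61 2292] [ 21 102 246] [[325, 265], [290, 271], [299, 325], [339, 318]] ((314.0760192871094, 294.1679992675781), (59.5688591003418, 41.59086990356445), 79.69515228271484)
side (245, 200) [ 231  174   56   45 1910] [ 11 160 115] [[231, 183], [236, 218], [243, 218], [246, 209], [260, 215], [286, 211], [276, 174], [255, 180], [238, 174]] ((258.1458740234375, 193.73770141601562), (44.27861404418945, 51.883033752441406), 82.69424438476562)
```

```bash
python3 -m crank '{"claw":[1,1,1,1,1,1,1,1],"delta_pos":[[-1.2,-1.15,0],[-2.4,-2.3,0],[-3.6,-3.45,0],[-4.8,-4.6,0],[-6,-5.75,0],[-7.2,-6.9,0],[-8.4,-8.05,0],[-9.6,-9.2,0]],"roll":[-0.2,-0.4,-0.6,-0.8,-1,-1.2,-1.4,-1.6]}'
python3 - <<'E'
from h import *
s=st(); print(s["time"],s["tool_pos"],s["tool_rot"],s["qpos"])
E
```

```text
time: 0.92
tool_pos: [0.3422, 0.1643, 0.2269]
tool_rot: [3.141, 0.001, 2.875]
contact_force: [0.8, 0.8, 0.6]
opening: 0.0915
0.9167 [0.34221799 0.16430943 0.22690125] [3.14117799e+00 6.03323804e-04 2.87488665e+00] [ 2.44931492e-01  7.06343214e-02  1.87679854e+00  7.11840527e-05
  1.19343071e+00 -1.05918516e+00]
```

```bash
python3 - <<'E'
from h import *
s=st(); c=robot.read_camera("wrist"); cv2.imwrite("pics/w1.png",c["color"]); s2=st();print(s["qvel"].round(3),s2["tool_pos"])
E
python3 -m crank '{"claw":[1,1,1,1,1,1,1,1],"delta_pos":[[-1,-1.3,0],[-2,-2.6,0],[-3,-3.9,0],[-4,-5.2,0],[-5,-6.5,0],[-6,-7.8,0],[-7,-9.1,0],[-8,-10.4,0]],"roll":[0,0,0,0,0,0,0,0]}'
python3 -m crank '{"claw":[1,1,1,1,1,1,1,1],"delta_pos":[[-0.8,-1.2,0],[-1.5,-2.3,0],[-1.5,-2.3,0.4],[-1.5,-2.3,1.0],[-1.5,-2.3,1.0],[-1.5,-2.3,1.0],[-1.5,-2.3,1.0],[-1.5,-2.3,1.0]],"roll":[0,0,0,0,0,0,0,0]}'
python3 - <<'E'
from h import *
s=st(); c=robot.read_camera("wrist"); cv2.imwrite("pics/w2.png",c["color"]); s2=st();print(s["tool_pos"],s2["tool_pos"],s["tool_rot"],s["qvel"].round(3))
E
```

```text
[-1.334 -0.112  0.121 -0.002 -0.021 -1.569] [0.34526341 0.15794027 0.22688552]
time: 1.63
tool_pos: [0.4663, -0.1397, 0.2267]
tool_rot: [3.141, 0.0, 2.873]
contact_force: [0.5, 0.2, -0.5]
opening: 0.092
time: 2.3
tool_pos: [0.4873, -0.2026, 0.2027]
tool_rot: [-3.141, 0.002, 2.874]
contact_force: [0.1, 0.5, 0.7]
opening: 0.0919
[ 0.48733604 -0.2026088   0.20268765] [ 0.48734597 -0.20265361  0.20265939] [-3.14127663e+00  1.56635479e-03  2.87412968e+00] [-0.001 -0.004 -0.002 -0.    -0.005 -0.001]
```

View pics/w1.png

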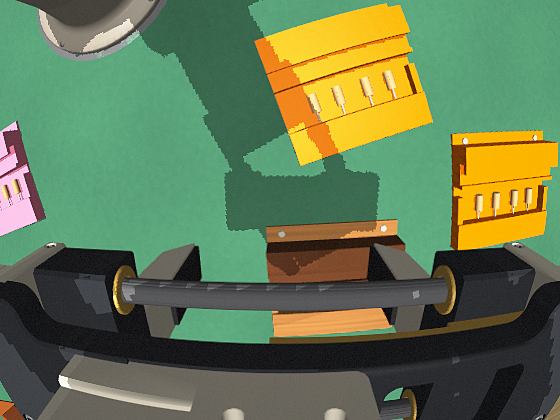

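View pics/w2.png

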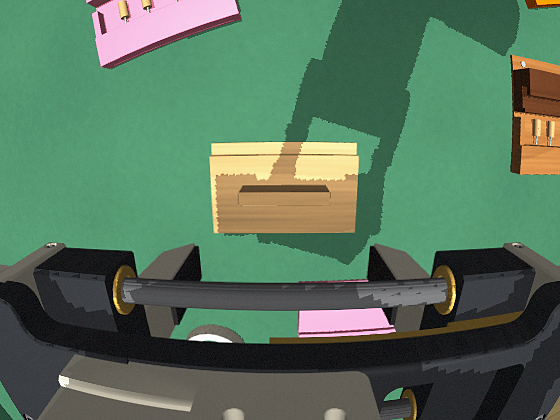

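The wrist view shows the panel with its tongue strip at row 142–153 (robot side) and the bar around (285,196). I'll zoom in for the bar corners.

Run:
```python
import cv2
t=cv2.imread("pics/w2.png"); cv2.imwrite("pics/w2z.png",cv2.resize(t[130:245,200:370],None,fx=4.5,fy=4.5,interpolation=cv2.INTER_CUBIC))
```

```text
(no output)
```

View pics/w2z.png

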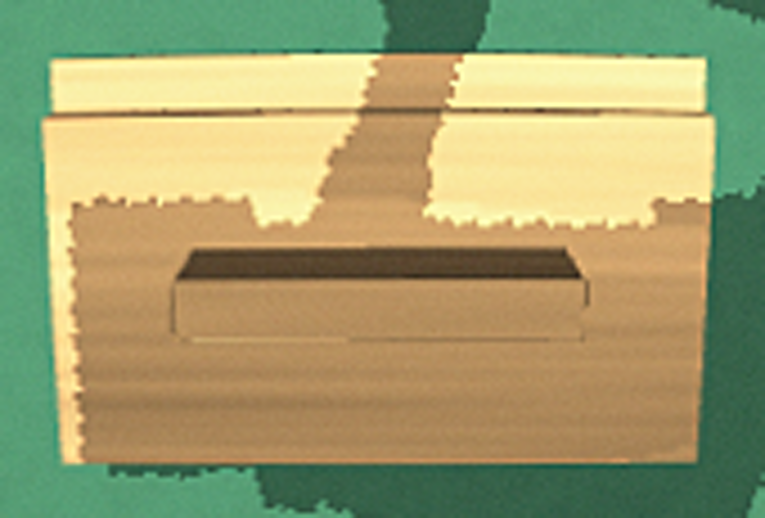

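Run:
```python
from h import *
s=st(); c=robot.read_camera("wrist")
f=lambda L:[((x+.5)/4.5-.5+200,(y+.5)/4.5-.5+130) for x,y in L]
def rep(n,L,z):
    P=onz(c,f(L),z,s); print(n,(P*1e3).round(1).tolist()); return P
b=rep("bartop",[(172,280),(588,280),(586,340),(174,340)],.054)
print("len",np.linalg.norm(b[0]-b[1])*1e3,np.linalg.norm(b[2]-b[3])*1e3,"yaw",np.degrees(np.arctan2(*((b[0]-b[1])[:2]*[-1,1]))), b.mean(0))
p=rep("panel",[(43,120),(714,118),(697,463),(63,464)],.018)
print("yaw",np.degrees(np.arctan2(*((p[0]-p[1])[:2]*[-1,1]))),p.mean(0),np.linalg.norm(p[0]-p[1]),np.linalg.norm(p[0]-p[3]))
t=rep("tongue",[(50,59),(706,57)],.0065)
print(np.linalg.norm(t[0]-t[1]))
# tri with top for bar? use top+side rays of wrist-found bar
```

```text
bartop [[469.8, -243.9, 54.0], [493.5, -157.2, 54.0], [506.5, -160.7, 54.0], [482.7, -247.5, 54.0]]
len 89.89924589863632 89.99441799873989 yaw 164.67308082235573 [ 0.48811753 -0.20232767  0.054     ]
panel [[430.2, -269.8, 18.0], [472.1, -115.3, 18.0], [556.3, -137.8, 18.0], [514.1, -292.6, 18.0]]
yaw 164.84228988554088 [ 0.49319162 -0.20388469  0.018     ] 0.16001944180286076 0.0869378380612106
tongue [[416.9, -266.5, 6.5], [458.8, -111.6, 6.5]]
0.16050477010274458
```

```bash
python3 -m crank '{"claw":[1,1,1,1,1,1,1,1],"delta_pos":[[0,0,1],[-0.04,0.02,2.2],[-0.04,0.02,3.4],[-0.04,0.02,4.4],[-0.04,0.02,4.8],[-0.04,0.02,4.8],[-0.04,0.02,4.8],[-0.04,0.02,4.8]],"roll":[0,0,0,0,0,0,0,0]}'
python3 - <<'E'
from h import *
s=st(); c=robot.read_camera("wrist"); cv2.imwrite("pics/w3.png",c["color"]); print(s["tool_pos"],s["tool_rot"],s["contact_force"])
T=Ro.from_euler("xyz",s["tool_rot"]).as_matrix()
pts=np.array([[x,y,z] for z in(0,-.019) for y in(-.046,.046) for x in(-.0095,.0095)])
print(proj(c,pts@T.T+s["tool_pos"],s).round(1).tolist())
cv2.imwrite("pics/w3z.png",cv2.resize(c["color"][200:330,120:440],None,fx=2.5,fy=2.5,interpolation=cv2.INTER_CUBIC))
E
```

```text
time: 3.07
tool_pos: [0.4892, -0.2033, 0.0835]
tool_rot: [-3.141, 0.003, 2.874]
contact_force: [0.5, -0.1, -0.1]
opening: 0.0917
[ 0.48918095 -0.20330348  0.08345927] [-3.14080612e+00  3.08390785e-03  2.87356626e+00] [ 0.49615509 -0.10441189 -0.09911991]
[[201.1, 278.8], [197.8, 247.6], [365.6, 278.8], [368.8, 247.6], [192.8, 296.1], [188.4, 262.5], [373.8, 296.1], [378.1, 262.5]]
```

View pics/w3z.png

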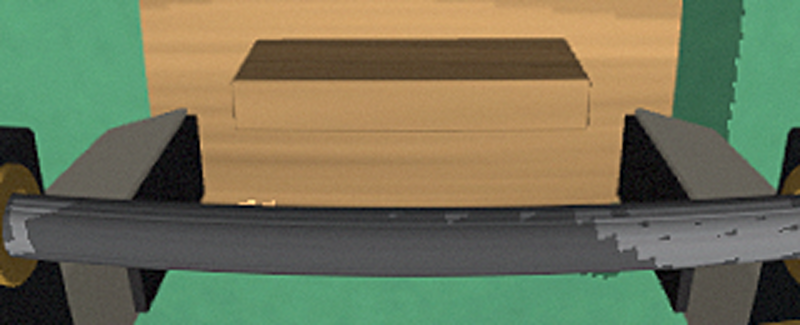

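Run:
```python
from h import *
s=st(); c=robot.read_camera("wrist"); im=c["color"]
print(s["tool_pos"])
f=lambda L:[((x+.5)/2.5-.5+120,(y+.5)/2.5-.5+200) for x,y in L]
b=onz(c,f([(234,80),(590,80),(587,128),(235,128)]),.054,s); print((b*1e3).round(1).tolist(),b.mean(0),np.linalg.norm(b[0]-b[1]),np.linalg.norm(b[3]-b[2]))
T=Ro.from_euler("xyz",s["tool_rot"]).as_matrix(); print(((b-s["tool_pos"])@T*1e3).round(2))
# bar front upper edge row heights: tri between pics w2 (first) and now
cv2.imwrite("pics/w3l.png",np.hstack([cv2.resize(im[225:290,180:230],None,fx=8,fy=8,interpolation=cv2.INTER_CUBIC),cv2.resize(im[225:290,345:395],None,fx=8,fy=8,interpolation=cv2.INTER_CUBIC)]))
```

```text
[ 0.48916822 -0.20331777  0.08353498]
[[470.0, -243.3, 54.0], [493.4, -157.8, 54.0], [506.1, -161.1, 54.0], [482.3, -247.4, 54.0]] [ 0.48795144 -0.20238388  0.054     ] 0.08860350253261014 0.08952578958026507
[[  8.03 -43.57  29.54]
 [  8.03  45.03  29.47]
 [ -4.99  45.24  29.51]
 [ -4.99 -44.29  29.59]]
```

View pics/w3l.png

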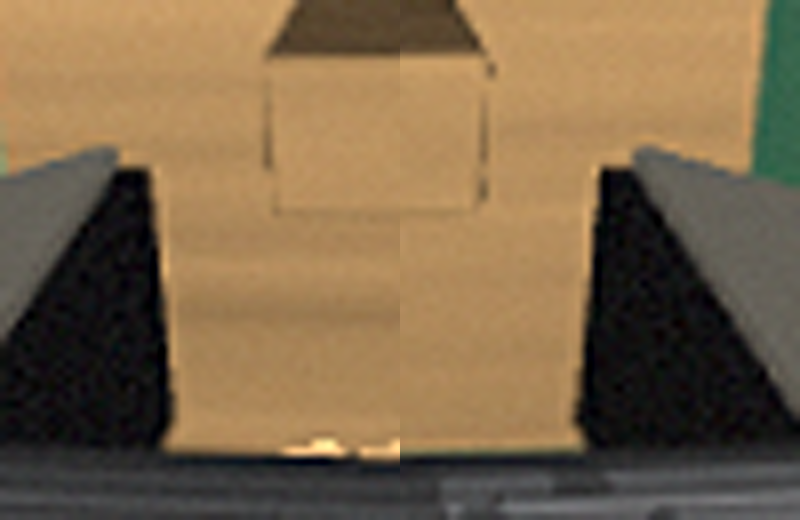

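```bash
python3 -m crank '{"claw":[1,1,1,1,1,1,1,1],"delta_pos":[[0.03,0.008,0.4],[0.03,0.008,0.8],[0.03,0.008,1.0],[0.03,0.008,1.08],[0.03,0.008,1.16],[0.03,0.008,1.24],[0.03,0.008,1.3],[0.03,0.008,1.3]],"roll":[0,0,0,0,0,0,0,0]}'
python3 - <<'E'
from h import *
s=st(); c=robot.read_camera("wrist"); cv2.imwrite("pics/w4.png",cv2.resize(c["color"][220:300,170:400],None,fx=3.4,fy=3.4,interpolation=cv2.INTER_CUBIC)); print(s["tool_pos"],s["contact_force"],s["torque"])
E
```

```text
time: 3.83
tool_pos: [0.4873, -0.2023, 0.049]
tool_rot: [3.141, -0.0, 2.873]
contact_force: [0.3, 1.2, 1.3]
opening: 0.0919
[ 0.48731496 -0.20228996  0.04898187] [0.26317037 1.15343126 1.25074254] [ 0.0618266   0.07295451 -0.00977301]
```

View pics/w4.png

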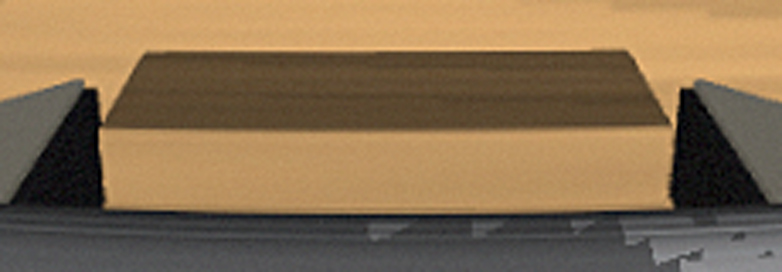

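The fingers straddle the bar's ends, which sit at crop columns 103 and 672 between the pads. The moves have no tilt, so I grip the bar end to end and the panel can then pivot about the jaw axis. I descend and close.

```bash
python3 -m crank '{"claw":[1,1,1,1,1,1,1,1],"delta_pos":[[0,0,0.2],[0,0,0.4],[0,0,0.6],[0,0,0.8],[0,0,0.94],[0,0,0.94],[0,0,0.94],[0,0,0.94]],"roll":[0,0,0,0,0,0,0,0]}'; python3 -m crank '{"claw":[0.97,0.95,0.93,0.93,0.93,0.93,0.93,0.93],"delta_pos":[[0,0,0],[0,0,0],[0,0,0],[0,0,0],[0,0,0],[0,0,0],[0,0,0],[0,0,0]],"roll":[0,0,0,0,0,0,0,0]}' 18
python3 -c "
from h import *
print(st())"
```

```text
time: 4.55
tool_pos: [0.4875, -0.2024, 0.0258]
tool_rot: [3.142, 0.0, 2.873]
contact_force: [0.1, 0.8, 1.0]
opening: 0.0918
time: 5.22
tool_pos: [0.4875, -0.2025, 0.0259]
tool_rot: [-3.141, 0.0, 2.873]
contact_force: [-0.9, -1.2, 1.6]
opening: 0.0899
{'time': 5.2167, 'qpos': array([-5.38870532e-01,  5.93616743e-01,  1.75094044e+00,  2.10643180e-05,
        7.96543581e-01, -1.84145682e+00]), 'qvel': array([ 0.00049214,  0.00141309, -0.0010493 ,  0.00127642, -0.00066546,
       -0.00038997]), 'joint_efforts': array([ 5.12510128e-01, -4.68020153e+01, -1.60315168e+01,  1.40134594e-01,
        1.68699478e-01,  9.95915034e-03]), 'tool_pos': array([ 0.48752133, -0.20246683,  0.02588304]), 'tool_rot': array([-3.14147566e+00,  4.78011954e-04,  2.87336792e+00]), 'contact_force': array([-0.92680127, -1.17220132,  1.63548273]), 'torque': array([-0.1536716 ,  0.03627398,  0.02118685]), 'opening': 0.08990164447566966}
```

```bash
python3 -m crank '{"claw":[0.93,0.93,0.93,0.93,0.93,0.93,0.93,0.93],"delta_pos":[[0,0,-0.1],[0,0,-0.3],[0,0,-0.7],[0,0,-1.3],[0,0,-2],[0,0,-2.8],[0,0,-3.4],[0,0,-3.6]],"roll":[0,0,0,0,0,0,0,0]}'
python3 - <<'E'
from h import *
s=st(); c=robot.read_camera("side"); print(s["tool_pos"],s["contact_force"],s["opening"])
w=robot.read_camera("wrist")
cv2.imwrite("pics/s5.png",np.hstack([cv2.resize(c["color"][150:350,230:400],(425,500),interpolation=cv2.INTER_CUBIC),w["color"][0:420,150:450][:,:,:].repeat(1,0)[:420].copy() if 0 else cv2.resize(w["color"][100:320,150:410],(370,500))]))
E
```

```text
time: 5.88
tool_pos: [0.4885, -0.2029, 0.1187]
tool_rot: [-3.141, 0.004, 2.873]
contact_force: [0.3, -0.9, -3.0]
opening: 0.0899
[ 0.48847    -0.20286284  0.11871598] [ 0.31451764 -0.87722864 -3.00540336] 0.08992792037669421
```

View pics/s5.png

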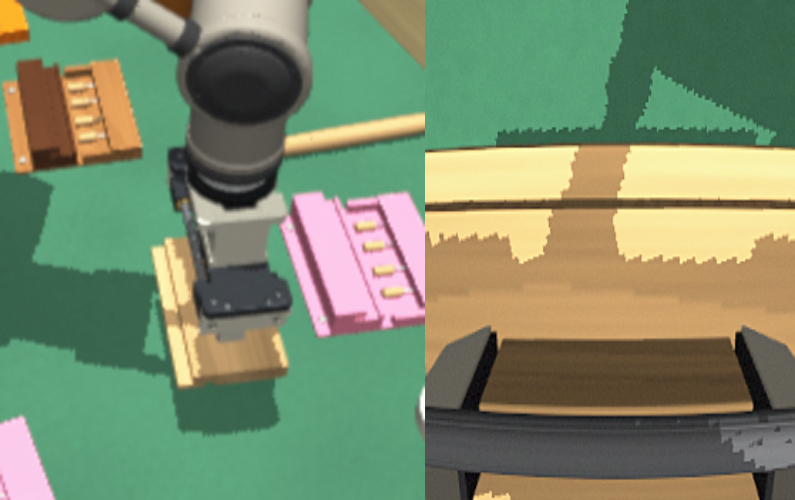

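```bash
python3 -m crank '{"claw":[0.93,0.93,0.93,0.93,0.93,0.93,0.93,0.93],"delta_pos":[[0,0.3,-0.5],[0,0.9,-1.0],[0,1.9,-1.6],[-0.1,3.1,-2.2],[-0.1,4.5,-2.8],[-0.2,5.9,-3.2],[-0.2,7.3,-3.2],[-0.3,8.7,-3.2]],"roll":[0,0,0,0,0,0,0,0]}'; python3 -m crank '{"claw":[0.93,0.93,0.93,0.93,0.93,0.93,0.93,0.93],"delta_pos":[[0,1.3,0],[0,2.6,0],[-0.1,3.9,0],[-0.1,5,0],[-0.1,5.8,0],[-0.1,6.2,0],[-0.1,6.4,0],[-0.1,6.4,0]],"roll":[0,0,0,0,0,0,0,0]}'
python3 - <<'E'
from h import *
import pickle
s=st(); w=robot.read_camera("wrist"); cv2.imwrite("pics/w6.png",w["color"]); pickle.dump((s,w),open("w6.pkl","wb")); print(s["tool_pos"],s["tool_rot"],s["contact_force"],s["qvel"].round(3),s["opening"])
E
```

```text
time: 6.65
tool_pos: [0.552, 0.0071, 0.1953]
tool_rot: [-3.142, -0.001, 2.873]
contact_force: [-0.1, -1.5, -1.8]
opening: 0.0898
time: 7.32
tool_pos: [0.5967, 0.1593, 0.1947]
tool_rot: [-3.141, -0.002, 2.874]
contact_force: [-0.3, -0.6, -2.3]
opening: 0.0898
[0.59667257 0.15926636 0.19467779] [-3.14080236e+00 -1.62397687e-03  2.87421245e+00] [-0.26164393 -0.56857046 -2.30807473] [-0.032 -0.019  0.013 -0.012 -0.    -0.014] 0.08983016128220432
```

View pics/w6.png

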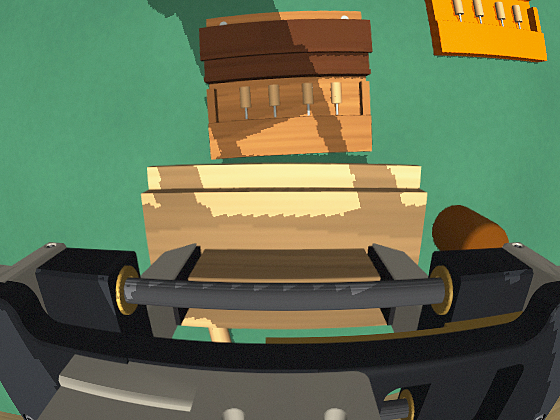

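The wrist view shows the whole tray: ledge at rows 115–157, dark rail at rows 20–80, base strip with screws at rows 12–20. The panel is held flat. I'll zoom in.

Run:
```python
import cv2
t=cv2.imread("pics/w6.png"); cv2.imwrite("pics/w6z.png",cv2.resize(t[5:155,192:382],None,fx=4,fy=4,interpolation=cv2.INTER_CUBIC))
```

```text
(no output)
```

View pics/w6z.png

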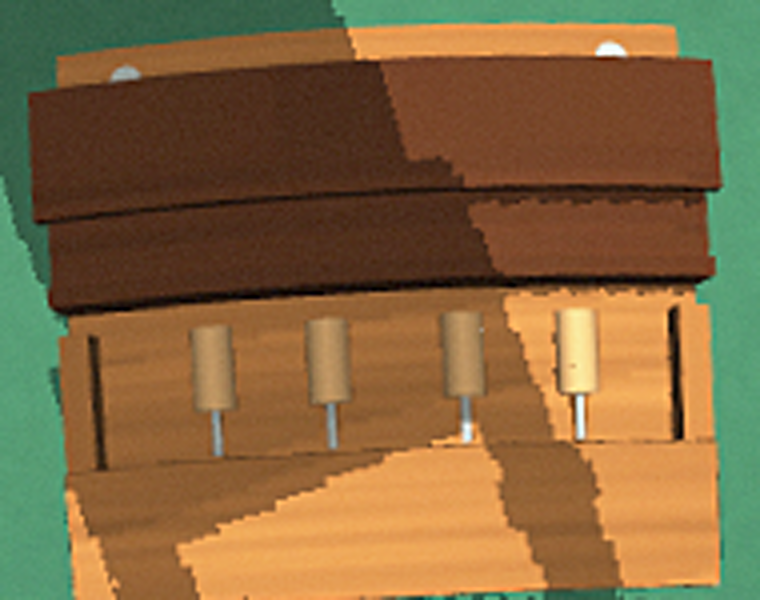

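Run:
```python
from h import *
import pickle
s,c=pickle.load(open("w6.pkl","rb"))
f=lambda L:[((x+.5)/4-.5+192,(y+.5)/4-.5+5) for x,y in L]
def rep(n,L,z):
    P=onz(c,f(L),z,s)[:,:2]*1e3; d=P[0]-P[1]; print(n,P.round(1).tolist(),"len",np.linalg.norm(d).round(1),"yaw",np.degrees(np.arctan2(d[0],-d[1])).round(2)+0, "mid",P.mean(0).round(1)); return P
a=rep("lip top",[(36,221),(722,187)],.038)
b=rep("rail back",[(30,93),(713,60)],.038)
g=rep("toe",[(52,305),(714,268)],.027)
l=rep("ledge in",[(70,472),(718,441)],.022)
o=rep("ledge r corner/out",[(75,598),(720,583)],.022)
k=rep("base back z4?",[(58,57),(676,25)],.004)
psi=np.radians(-12.8); ex=np.array([np.cos(psi),np.sin(psi)])
for n,P in(("lip",a),("back",b),("toe",g),("ledge",l),("base",k)): print(n,P.mean(0)@ex, P.mean(0)@np.array([-ex[1],ex[0]]))
```

```text
lip top [[442.9, 117.9], [478.1, 281.1]] len 166.9 yaw -12.17 mid [460.5 199.5]
rail back [[409.9, 124.8], [445.3, 288.5]] len 167.4 yaw -12.22 mid [427.6 206.7]
toe [[462.7, 114.0], [496.8, 276.8]] len 166.3 yaw -11.82 mid [479.8 195.4]
ledge in [[505.0, 105.5], [540.5, 267.7]] len 166.1 yaw -12.33 mid [522.8 186.6]
ledge r corner/out [[536.7, 97.1], [576.7, 259.6]] len 167.3 yaw -13.82 mid [556.7 178.4]
base back z4? [[389.9, 128.9], [424.9, 293.0]] len 167.7 yaw -12.03 mid [407.4 211. ]
lip 404.8677512940663 296.5963494108694
back 371.1827519205638 296.2509896733676
toe 424.55283642075125 296.7967602234086
ledge 468.4276934802045 297.77745775015194
base 350.5188402040619 295.96319137686055
```

```bash
python3 -m crank '{"claw":[0.93,0.93,0.93,0.93,0.93,0.93,0.93,0.93],"delta_pos":[[0.4,0,0],[1.2,0,0],[2.4,0,0],[3.8,0,0.3],[5.2,0,0.8],[6.6,-0.05,1.5],[7.8,-0.06,2.2],[8.5,-0.06,2.8]],"roll":[-0.1,-0.2,-0.3,-0.4,-0.53,-0.53,-0.53,-0.53]}'
python3 - <<'E'
from h import *
s=st(); print(s["tool_pos"],s["tool_rot"],s["contact_force"])
E
```

```text
time: 8.03
tool_pos: [0.3881, 0.2127, 0.1251]
tool_rot: [-3.141, -0.002, 2.928]
contact_force: [0.4, -0.1, -1.9]
opening: 0.0898
[0.38808768 0.21266823 0.12506271] [-3.14052670e+00 -1.91379982e-03  2.92779952e+00] [ 0.44953172 -0.06300206 -1.85250501]
```

```bash
python3 -m crank '{"claw":[0.93,0.93,0.93,0.93,0.93,0.93,0.93,0.93],"delta_pos":[[0.15,0.05,0.4],[0.27,0.1,0.9],[0.27,0.1,1.4],[0.27,0.1,1.8],[0.27,0.1,2.0],[0.27,0.1,2.08],[0.27,0.1,2.08],[0.27,0.1,2.08]],"roll":[0,0,0,0,0,0,0,0]}'
python3 - <<'E'
from h import *
import pickle
s=st(); w=robot.read_camera("wrist");cv2.imwrite("pics/w7.png",w["color"]); pickle.dump((s,w),open("w7.pkl","wb")); c=robot.read_camera("side"); print(s["tool_pos"],s["tool_rot"],s["contact_force"],s["torque"])
cv2.imwrite("pics/s7.png",cv2.resize(c["color"][110:260,150:330],None,fx=4,fy=4,interpolation=cv2.INTER_CUBIC))
E
```

```text
time: 8.7
tool_pos: [0.3862, 0.2175, 0.0742]
tool_rot: [3.141, 0.001, 2.928]
contact_force: [0.4, -0.4, -2.9]
opening: 0.0901
[0.38616351 0.21746223 0.07421468] [3.14111321e+00 7.91046020e-04 2.92812785e+00] [ 0.38267855 -0.35826565 -2.85495913] [ 0.06730674 -0.0086501  -0.0449862 ]
```

View pics/s7.png

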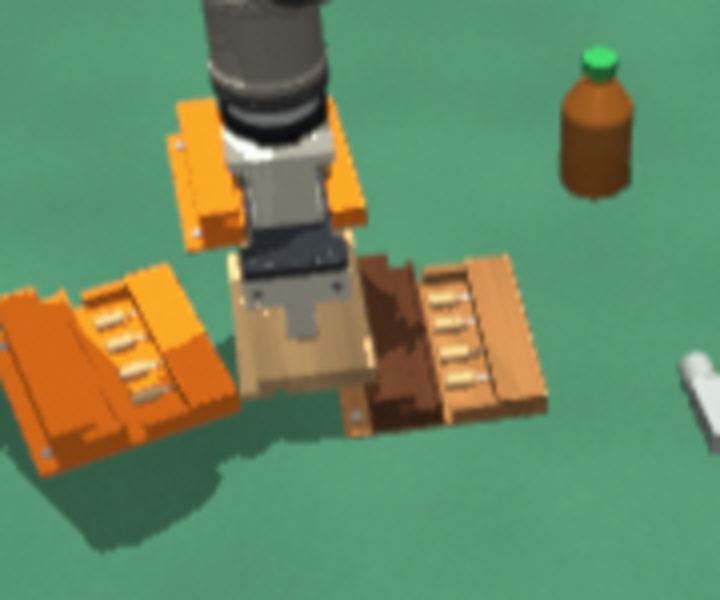

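View pics/w7.png

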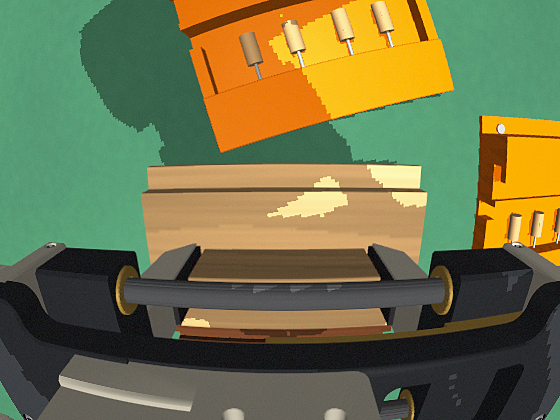

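```bash
cat >> h.py <<'E'
TO=np.array([495.4,192.2]); PS=np.radians(-12.2); EX=np.array([np.cos(PS),np.sin(PS)]); EY=np.array([-EX[1],EX[0]])
def tr(P):  # world m -> tray mm
    P=np.atleast_2d(P); q=P[:,:2]*1e3-TO; return np.c_[q@EX,q@EY,P[:,2]*1e3].round(1)
ZG=.0449
def tilt(c,s,px,pp):  # panel tilt from pixel row of a y-parallel edge point pp=(x,z) mm panel, pivot panel x0=-0.9
    from scipy.optimize import brentq
    T=Ro.from_euler("xyz",s["tool_rot"]).as_matrix()
    def g(th):
        x=(pp[0]+.9)/1e3; z=pp[1]/1e3-ZG; X=x*np.cos(th)-z*np.sin(th); Z=x*np.sin(th)+z*np.cos(th)
        P=np.array([[-X,0,-.019-Z]])@T.T+s["tool_pos"]; return proj(c,P,s)[0,1]-px
    return np.degrees(brentq(g,-.6,.8))
E
python3 - <<'E'
from h import *
import pickle
s,c=pickle.load(open("w7.pkl","rb"))
print(tr(onz(c,[(222,152),(453,90),(207,72)],.022,s)),tr(s["tool_pos"]))
print(tilt(c,s,166.5,(-52,6.5)),tilt(c,s,191.5,(-39,18)))
im=c["color"]; g=cv2.cvtColor(im,cv2.COLOR_BGR2GRAY); print(im[155:200,300].tolist()[::1])
E
```

```text
[[-167.1  -38.4   22. ]
 [-214.4  119.7   22. ]
 [-220.2  -47.5   22. ]] [[-112.1    1.6   74.2]]
2.3208438411086534 -0.6178984150334617
[[81, 104, 63], [73, 102, 56], [80, 106, 62], [77, 103, 59], [77, 104, 59], [80, 104, 58], [77, 101, 50], [73, 97, 74], [65, 89, 111], [97, 145, 188], [114, 179, 225], [110, 168, 215], [113, 172, 218], [113, 172, 217], [107, 169, 214], [107, 165, 211], [109, 167, 211], [108, 165, 213], [110, 169, 214], [110, 169, 213], [113, 170, 217], [109, 168, 211], [109, 162, 210], [103, 157, 202], [103, 155, 198], [104, 158, 202], [103, 156, 198], [102, 154, 199], [104, 154, 199], [102, 155, 198], [106, 160, 203], [112, 167, 209], [73, 111, 140], [47, 70, 91], [52, 76, 95], [51, 73, 91], [60, 86, 112], [108, 161, 207], [105, 160, 206], [101, 153, 199], [92, 143, 189], [166, 245, 255], [174, 244, 254], [173, 241, 253], [161, 236, 252]]
```

```bash
python3 -m crank '{"claw":[0.93,0.93,0.93,0.93,0.93,0.93,0.93,0.93],"delta_pos":[[0,0,0.12],[0,0,0.24],[0,0,0.34],[0,0,0.4],[0,0,0.46],[0,0,0.52],[0,0,0.56],[0,0,0.56]],"roll":[0,0,0,0,0,0,0,0]}'
python3 - <<'E'
from h import *
s=st(); c=robot.read_camera("wrist"); cv2.imwrite("pics/w8.png",c["color"][100:345,100:450]); print(tr(s["tool_pos"]),s["contact_force"],s["torque"],s["opening"])
g=cv2.cvtColor(c["color"],cv2.COLOR_BGR2GRAY); print([int(v) for v in g[150:200,240]])
for r in (163,164): print(tilt(c,s,r,(-52,6.5)),tilt(c,s,r+27,(-39,18)))
E
```

```text
time: 9.47
tool_pos: [0.3848, 0.218, 0.0599]
tool_rot: [-3.141, -0.001, 2.929]
contact_force: [-4.3, 1.3, 4.1]
opening: 0.0896
[[-113.5    1.8   59.9]] [-4.26492156  1.33276135  4.11081947] [0.23684808 0.5292127  0.01967868] 0.0895689845808209
[95, 81, 85, 84, 84, 88, 88, 87, 85, 81, 84, 80, 85, 82, 87, 81, 75, 96, 147, 181, 177, 172, 170, 170, 165, 168, 170, 171, 168, 171, 171, 171, 167, 166, 167, 167, 166, 164, 160, 169, 137, 79, 60, 132, 161, 160, 156, 155, 157, 159]
-1.2002915610941893 -3.3258709694391975
-0.16821662970064227 -1.490902963322707
```

View pics/w8.png

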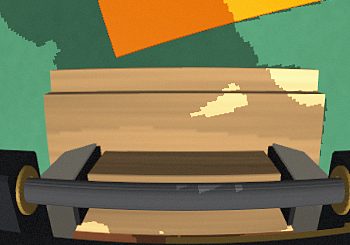

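```bash
python3 -m crank '{"claw":[0.93,0.93,0.93,0.93,0.93,0.93,0.93,0.93],"delta_pos":[[0.05,0,0.05],[0.1,0,0.1],[0.15,0,0.15],[0.2,0,0.2],[0.25,0,0.26],[0.25,0,0.32],[0.25,0,0.38],[0.25,0,0.38]],"roll":[0,0,0,0,0,0,0,0]}'
python3 - <<'E'
from h import *
s=st(); c=robot.read_camera("wrist"); cv2.imwrite("pics/w9.png",c["color"][100:345,100:450]); print(tr(s["tool_pos"]),s["contact_force"],s["torque"],s["opening"])
g=cv2.cvtColor(c["color"],cv2.COLOR_BGR2GRAY); print([int(v) for v in g[160:210,240]])
for r in (170,180): print(tilt(c,s,r,(-52,6.5)),tilt(c,s,r+25,(-39,18)))
E
```

```text
time: 10.18
tool_pos: [0.3787, 0.2194, 0.0498]
tool_rot: [3.142, -0.002, 2.929]
contact_force: [-5.0, 2.9, 2.4]
opening: 0.0898
[[-119.8    1.9   49.8]] [-5.00988295  2.87649073  2.38359409] [0.5203674  0.41951195 0.07878225] 0.08981680337678143
[132, 98, 76, 88, 82, 83, 82, 85, 84, 83, 83, 81, 84, 82, 84, 82, 78, 84, 72, 108, 159, 172, 168, 165, 162, 162, 160, 157, 160, 166, 166, 163, 160, 161, 162, 164, 159, 161, 156, 156, 156, 151, 153, 149, 148, 153, 153, 151, 150, 150]
5.624965895719172 4.892192933109504
14.244874294943795 17.531845373103135
```

View pics/w9.png

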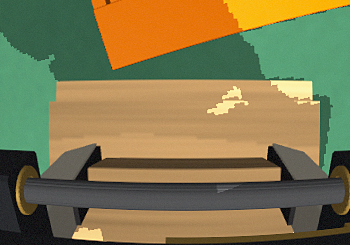

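```bash
python3 -m crank '{"claw":[0.93,0.93,0.93,0.93,0.93,0.93,0.93,0.93],"delta_pos":[[0,0,-0.1],[0,0,-0.3],[0,0,-0.7],[0,0,-1.2],[0,0,-1.7],[0,0,-2.1],[0,0,-2.2],[0,0,-2.2]],"roll":[0,0,0,0,0,0,0,0]}'
python3 - <<'E'
from h import *
s=st(); c=robot.read_camera("wrist"); sd=robot.read_camera("side"); import pickle; pickle.dump((s,c,sd),open("w10.pkl","wb"))
print(s["tool_pos"],tr(s["tool_pos"]),s["contact_force"],s["torque"],s["opening"])
cv2.imwrite("pics/w10.png",cv2.resize(c["color"][150:290,130:440],None,fx=2.5,fy=2.5,interpolation=cv2.INTER_CUBIC))
cv2.imwrite("pics/s10.png",cv2.resize(sd["color"][130:230,180:310],None,fx=6,fy=6,interpolation=cv2.INTER_CUBIC))
E
```

```text
time: 10.9
tool_pos: [0.3802, 0.2191, 0.1059]
tool_rot: [3.141, 0.002, 2.929]
contact_force: [1.1, 0.5, -2.4]
opening: 0.0902
[0.38015715 0.21911613 0.10586756] [[-118.3    2.   105.9]] [ 1.07222462  0.47466289 -2.43236263] [ 0.04482334  0.0285316  -0.03434213] 0.0901567934914854
```

View pics/w10.png

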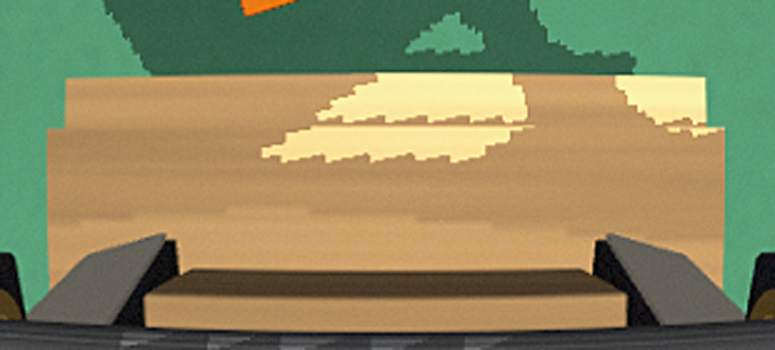

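View pics/s10.png

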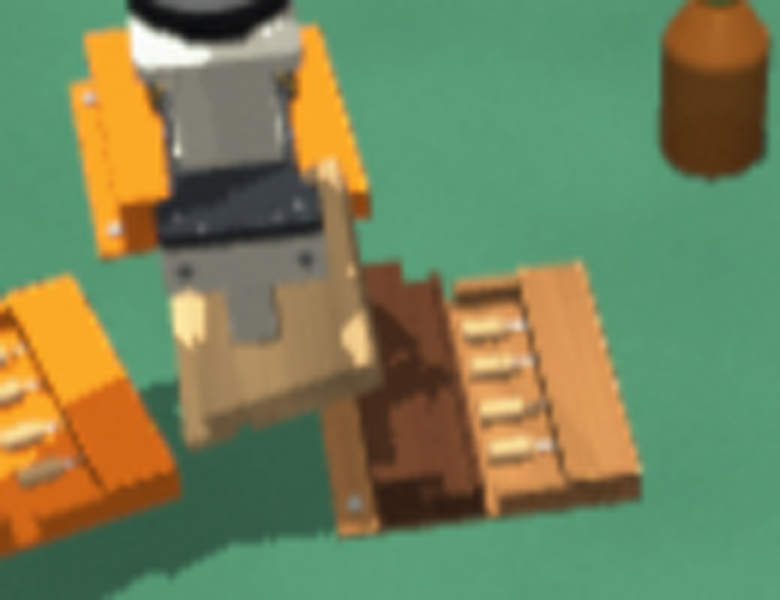

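Run:
```python
from h import *
import pickle
from scipy.optimize import least_squares
s7,c7=pickle.load(open("w7.pkl","rb")); s10,c10,sd=pickle.load(open("w10.pkl","rb"))
def edges(c,col,r0,r1):
    g=c["color"][:,col-12:col+13].astype(float).mean(2).mean(1) if 0 else cv2.GaussianBlur(cv2.cvtColor(c["color"],cv2.COLOR_BGR2GRAY)[:,col-3:col+4].astype(np.float32).mean(1).reshape(-1,1),(1,3),.7)[:,0]
    d=np.gradient(g); return [(r,round(float(d[r]),1)) for r in range(r0,r1) if abs(d[r])>6 and abs(d[r])>=abs(d[r-1]) and abs(d[r])>=abs(d[r+1])]
for col in (240,284,330): print(col,edges(c7,col,155,290),"|",edges(c10,col,155,290))
def rowof(c,s,th,dx,pp):
    T=Ro.from_euler("xyz",s["tool_rot"]).as_matrix()
    x=(pp[0]-dx)/1e3; z=pp[1]/1e3-ZG; X=x*np.cos(th)-z*np.sin(th); Z=x*np.sin(th)+z*np.cos(th)
    return proj(c,np.array([[-X,0,-.019-Z]])@T.T+s["tool_pos"],s)[0,1]
F=[(-52,0),(-52,6.5),(-39,18),(-7,18),(-7,54)]
for th in (0,): print([round(rowof(c7,s7,0,-.9,p),1) for p in F])
for th in (12,14,16,18): print(th,[round(rowof(c10,s10,np.radians(th),-.9,p),1) for p in F])
```

```text
240 [(164, 42.3), (187, -34.6), (192, 37.5), (249, -41.2), (279, 26.8), (282, -47.7)] | [(179, 33.0), (208, 31.8), (212, -26.6), (258, -40.6), (269, 30.5), (282, -45.9), (285, 8.9), (288, 8.6)]
284 [(164, 37.0), (187, -37.7), (191, 37.0), (206, 33.3), (217, -22.5), (249, -43.6), (279, 30.2), (282, -54.8), (285, 10.2)] | [(179, 67.6), (196, -15.4), (198, -13.6), (200, 28.1), (213, -31.8), (258, -46.7), (269, 30.9), (282, -51.4), (285, 18.6), (288, 8.8)]
330 [(164, 39.4), (176, 13.7), (179, 12.5), (187, -67.7), (191, 66.0), (211, -30.4), (249, -38.2), (278, 28.3), (282, -48.4), (285, 14.3), (288, 14.2)] | [(179, 66.8), (196, -17.7), (200, 29.7), (207, -31.4), (258, -39.4), (268, 31.1), (282, -44.0)]
[np.float64(162.6), np.float64(164.2), np.float64(191.9), np.float64(248.6), np.float64(279.4)]
12 [np.float64(177.6), np.float64(177.3), np.float64(200.3), np.float64(257.5), np.float64(274.5)]
14 [np.float64(180.3), np.float64(179.7), np.float64(202.0), np.float64(259.1), np.float64(273.7)]
16 [np.float64(183.1), np.float64(182.2), np.float64(203.7), np.float64(260.7), np.float64(272.9)]
18 [np.float64(185.9), np.float64(184.7), np.float64(205.4), np.float64(262.2), np.float64(272.1)]
```

```bash
cat >> h.py <<'E'
from scipy.optimize import least_squares
F=np.array([(-52,6.5),(-39,18),(-7,18),(-7,54)],float)
def rows(c,s,p,F=F):
    th,x0,z0=np.radians(p[0]),p[1],p[2]   # x0,z0: position (mm) of panel point (0,44.9) relative to grasp point, panel axes x / up
    T=Ro.from_euler("xyz",s["tool_rot"]).as_matrix()
    x=F[:,0]; z=F[:,1]-44.9
    X=x*np.cos(th)-z*np.sin(th)+x0; Z=x*np.sin(th)+z*np.cos(th)+z0
    P=np.c_[-X,0*X,-19-Z]/1e3@T.T+s["tool_pos"]; return proj(c,P,s)[:,1]
def fit(c,s,r,F=F):
    r=np.array(r,float); q=least_squares(lambda p:rows(c,s,p,F)-r,[12,0,0]); return q.x.round(2),q.fun.round(2)
E
python3 - <<'E'
from h import *
import pickle
s7,c7=pickle.load(open("w7.pkl","rb")); s10,c10,sd=pickle.load(open("w10.pkl","rb"))
print(fit(c7,s7,[164.2,191.3,249,278.8])); print(fit(c10,s10,[179.2,200,258,268.8])); print(fit(c10,s10,[179.2,199.7,258,269.3]))
E
```

```text
(array([ 1.26, -0.11,  1.77]), array([-0.15,  0.18,  0.03, -0.06]))
(array([16.81, -2.01,  2.1 ]), array([-0.17,  0.2 ,  0.02, -0.05]))
(array([16.53, -1.95,  2.3 ]), array([-0.37,  0.44,  0.04, -0.11]))
```

The panel is tilted about 16.5° and holds it; the force came back to the panel's weight only, with the image fit and the rail geometry agreeing. Next I move over the groove.

```bash
python3 -m crank '{"claw":[0.93,0.93,0.93,0.93,0.93,0.93,0.93,0.93],"delta_pos":[[-0.2,0,0],[-0.6,0,0],[-1.3,0,0],[-2.2,-0.05,0],[-3.1,-0.08,0],[-4,-0.08,0],[-4.6,-0.08,0],[-4.95,-0.08,0]],"roll":[0,0,0,0,0,0,0,0]}';  python3 -m crank '{"claw":[0.93,0.93,0.93,0.93,0.93,0.93,0.93,0.93],"delta_pos":[[-0.05,0,0],[-0.05,0,0.1],[-0.05,0,0.3],[-0.05,0,0.5],[-0.05,0,0.6],[-0.05,0,0.6],[-0.05,0,0.6],[-0.05,0,0.6]],"roll":[0,0,0,0,0,0,0,0]}'
python3 - <<'E'
from h import *
import pickle
s=st(); c=robot.read_camera("wrist"); sd=robot.read_camera("side");pickle.dump((s,c,sd),open("w11.pkl","wb"))
print(tr(s["tool_pos"]),s["tool_rot"],s["contact_force"],s["qvel"].round(3))
cv2.imwrite("pics/w11.png",cv2.resize(c["color"][120:290,130:440],None,fx=2.5,fy=2.5,interpolation=cv2.INTER_CUBIC))
cv2.imwrite("pics/s11.png",cv2.resize(sd["color"][130:230,200:310],None,fx=7,fy=6,interpolation=cv2.INTER_CUBIC))
E
```

```text
time: 11.67
tool_pos: [0.5026, 0.1901, 0.1046]
tool_rot: [3.142, 0.001, 2.928]
contact_force: [-0.3, 0.2, -3.1]
opening: 0.0901
time: 12.33
tool_pos: [0.5013, 0.1909, 0.0904]
tool_rot: [3.141, 0.0, 2.929]
contact_force: [-0.3, -0.4, -3.1]
opening: 0.0899
[[ 6.  -0.  90.4]] [3.14141234e+00 2.54448897e-04 2.92914779e+00] [-0.30143056 -0.37919189 -3.1348403 ] [-0.003  0.    -0.006  0.001 -0.001 -0.001]
```

View pics/w11.png

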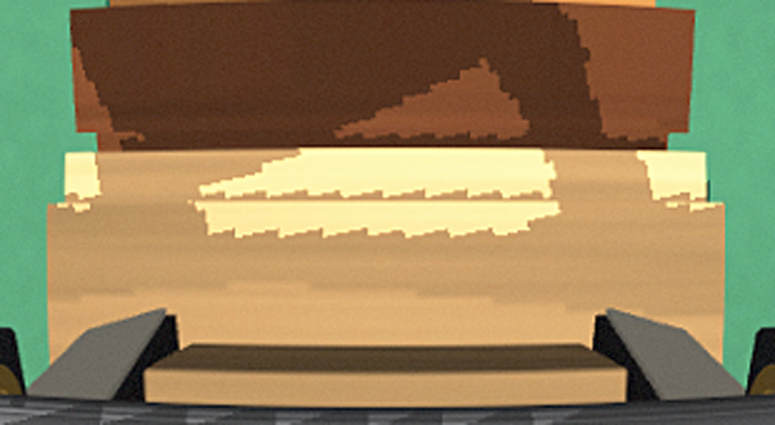

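View pics/s11.png

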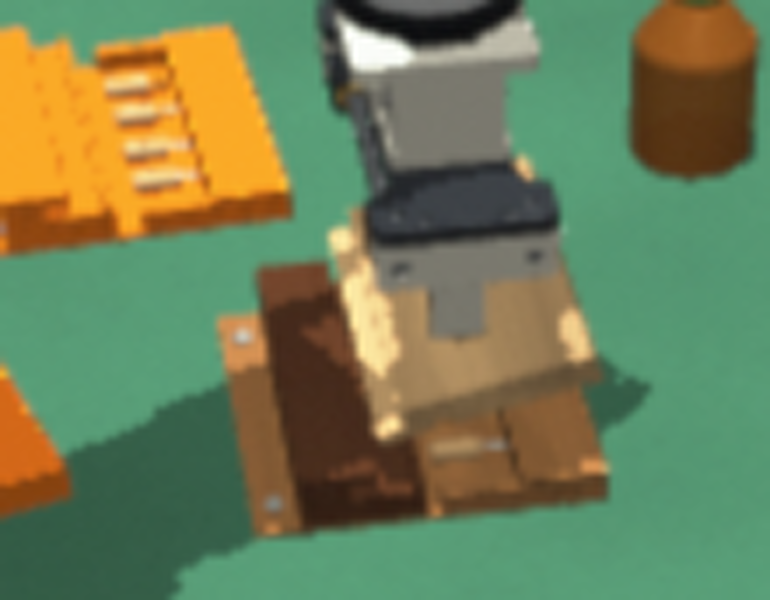

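Run:
```python
from h import *
import pickle
s,c,sd=pickle.load(open("w11.pkl","rb"))
f=lambda L:[((x+.5)/2.5-.5+130,(y+.5)/2.5-.5+120) for x,y in L]
T=Ro.from_euler("xyz",s["tool_rot"]).as_matrix()
for n,L,z in(("lip",[(77,133),(690,132)],.038),("lipback",[(70,11),(695,10)],.038),("tongue",[(65,151),(707,151)],.056)):
    P=onz(c,f(L),z,s); print(n,((P-s["tool_pos"])@T*1e3).round(1).tolist(),tr(P).tolist())
cv2.imwrite("pics/w11b.png",cv2.resize(c["color"][165:200,140:430],None,fx=2.7,fy=8,interpolation=cv2.INTER_CUBIC))
```

```text
lip [[42.0, -84.3, 52.4], [42.2, 83.9, 52.4]] [[-35.9, -84.3, 38.0], [-36.2, 83.9, 38.0]]
lipback [[75.5, -84.3, 52.4], [75.7, 83.4, 52.4]] [[-69.5, -84.4, 38.0], [-69.7, 83.4, 38.0]]
tongue [[40.4, -80.7, 34.4], [40.4, 81.9, 34.4]] [[-34.3, -80.8, 56.0], [-34.4, 81.8, 56.0]]
```

View pics/w11b.png

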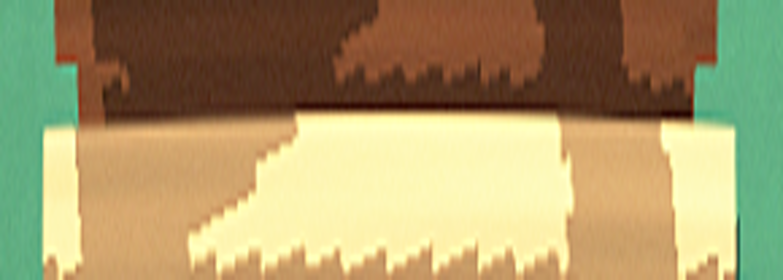

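```bash
python3 -m crank '{"claw":[0.93,0.93,0.93,0.93,0.93,0.93,0.93,0.93],"delta_pos":[[0,-0.02,0.2],[0,-0.02,0.4],[0,-0.02,0.6],[0,-0.02,0.75],[0,-0.02,0.85],[0,-0.02,0.92],[0,-0.02,0.96],[0,-0.02,0.96]],"roll":[0,0,0,0,0,0,0,0]}'
python3 - <<'E'
from h import *
s=st(); c=robot.read_camera("wrist"); 
print(tr(s["tool_pos"]),s["tool_rot"],s["contact_force"],s["torque"])
cv2.imwrite("pics/w12.png",cv2.resize(c["color"][140:290,130:440],None,fx=2.5,fy=2.5,interpolation=cv2.INTER_CUBIC))
E
```

```text
time: 13.1
tool_pos: [0.5012, 0.1902, 0.066]
tool_rot: [-3.142, -0.0, 2.929]
contact_force: [-0.5, 0.4, -3.2]
opening: 0.0897
[[ 6.1 -0.7 66. ]] [-3.14153874e+00 -2.61614428e-04  2.92884559e+00] [-0.4967317   0.44806283 -3.21510116] [-0.0180398   0.06155286  0.01450398]
```

View pics/w12.png

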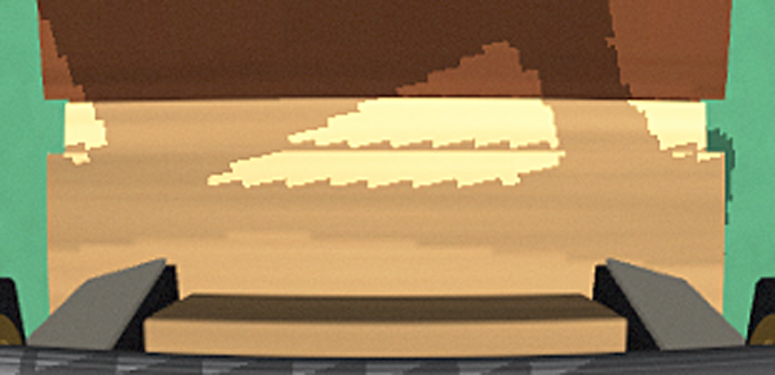

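```bash
python3 -m crank '{"claw":[0.93,0.93,0.93,0.93,0.93,0.93,0.93,0.93],"delta_pos":[[0,0,0.02],[0,0,0.04],[0,0,0.06],[0,0,0.08],[0,0,0.1],[0,0,0.12],[0,0,0.12],[0,0,0.12]],"roll":[0,0,0,0,0,0,0,0]}'
python3 - <<'E'
from h import *
s=st(); print(tr(s["tool_pos"]),s["contact_force"],s["torque"])
E
```

```text
time: 13.82
tool_pos: [0.5013, 0.1902, 0.0632]
tool_rot: [3.142, -0.0, 2.929]
contact_force: [-0.5, 0.1, -2.7]
opening: 0.0898
[[ 6.1 -0.7 63.2]] [-0.51903841  0.06460245 -2.74191398] [0.04746484 0.04584707 0.04943453]
```

```bash
python3 -m crank '{"claw":[0.93,0.93,0.93,0.93,0.93,0.93,0.93,0.93],"delta_pos":[[0,0,0.02],[0,0,0.04],[0,0,0.05],[0,0,0.06],[0,0,0.06],[0,0,0.06],[0,0,0.06],[0,0,0.06]],"roll":[0,0,0,0,0,0,0,0]}'
python3 - <<'E'
from h import *
s=st(); print(tr(s["tool_pos"]),s["contact_force"],s["torque"])
E
```

```text
time: 14.48
tool_pos: [0.5013, 0.1902, 0.0617]
tool_rot: [3.141, 0.0, 2.929]
contact_force: [0.5, -0.6, -2.5]
opening: 0.0899
[[ 6.2 -0.7 61.7]] [ 0.45347643 -0.61577059 -2.48266185] [ 0.02713951  0.03929751 -0.0270614 ]
```

```bash
python3 -m crank '{"claw":[0.93,0.93,0.93,0.93,0.93,0.93,0.93,0.93],"delta_pos":[[0,0,0.02],[0,0,0.04],[0,0,0.05],[0,0,0.06],[0,0,0.06],[0,0,0.06],[0,0,0.06],[0,0,0.06]],"roll":[0,0,0,0,0,0,0,0]}'
python3 - <<'E'
from h import *
s=st(); print(tr(s["tool_pos"]),s["contact_force"],s["torque"])
c=robot.read_camera("wrist"); g=cv2.cvtColor(c["color"],cv2.COLOR_BGR2GRAY); print([int(v) for v in g[172:186,200]],[int(v) for v in g[195:204,330]],[int(v) for v in g[252:275,284]])
E
```

```text
time: 15.15
tool_pos: [0.502, 0.1902, 0.0609]
tool_rot: [3.141, 0.002, 2.929]
contact_force: [0.1, -1.8, 5.2]
opening: 0.0901
[[ 6.9 -0.6 60.9]] [ 0.12149097 -1.77047647  5.20277235] [-0.31728182  0.12761646  0.00334871]
[62, 58, 66, 67, 61, 58, 52, 124, 198, 186, 179, 175, 175, 175] [246, 201, 168, 168, 185, 245, 244, 241, 241] [188, 189, 189, 190, 196, 189, 58, 69, 76, 76, 71, 71, 71, 66, 65, 72, 63, 106, 145, 169, 172, 169, 164]
```

```bash
python3 -m crank '{"claw":[0.93,0.93,0.93,0.93,0.93,0.93,0.93,0.93],"delta_pos":[[0,0,-0.06],[0,0,-0.07],[0.04,0,-0.07],[0.08,0,-0.07],[0.12,0,-0.06],[0.16,0,-0.05],[0.2,0,-0.04],[0.2,0,-0.04]],"roll":[0,0,0,0,0,0,0,0]}'
python3 - <<'E'
from h import *
s=st(); print(tr(s["tool_pos"]),s["contact_force"],s["torque"])
c=robot.read_camera("wrist"); cv2.imwrite("pics/w13.png",cv2.resize(c["color"][140:290,130:440],None,fx=2.5,fy=2.5,interpolation=cv2.INTER_CUBIC))
E
```

```text
time: 15.87
tool_pos: [0.496, 0.1914, 0.0611]
tool_rot: [-3.141, -0.0, 2.929]
contact_force: [0.4, 0.8, -2.2]
opening: 0.09
[[ 0.8 -0.7 61.1]] [ 0.38156981  0.78701771 -2.20534906] [ 0.00258014 -0.07596357 -0.02484068]
```

View pics/w13.png

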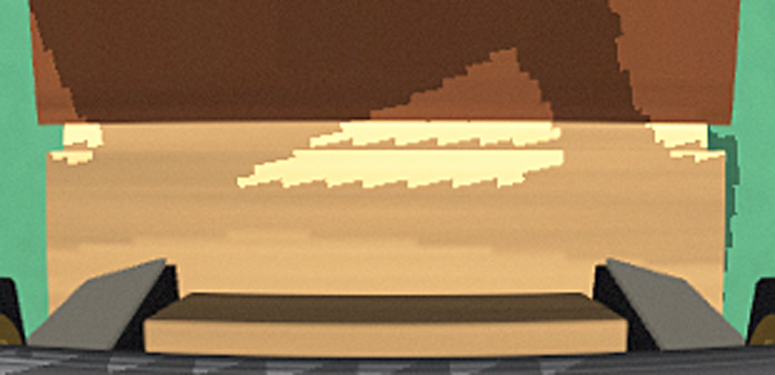

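The tongue is now under the lip without contact. I continue inward to feel it home.

```bash
python3 -m crank '{"claw":[0.93,0.93,0.93,0.93,0.93,0.93,0.93,0.93],"delta_pos":[[0.02,0,0.0],[0.04,0,0],[0.06,0,0.0],[0.08,0,0],[0.1,0,0.0],[0.12,0,0.01],[0.14,0,0.02],[0.16,0,0.02]],"roll":[0,0,0,0,0,0,0,0]}'
python3 - <<'E'
from h import *
s=st(); print(tr(s["tool_pos"]),s["contact_force"],s["torque"])
E
```

```text
time: 16.58
tool_pos: [0.4923, 0.1921, 0.0607]
tool_rot: [3.142, -0.0, 2.929]
contact_force: [1.6, 0.7, -2.4]
opening: 0.0901
[[-3.  -0.7 60.7]] [ 1.63222161  0.69217871 -2.42314152] [-0.00601905 -0.01669269 -0.03726133]
```

```bash
python3 -m crank '{"claw":[0.93,0.93,0.93,0.93,0.93,0.93,0.93,0.93],"delta_pos":[[0.02,0,0.0],[0.03,0,0],[0.04,0,0.0],[0.05,0,0],[0.06,0,0.0],[0.07,0,0.0],[0.08,0,0.0],[0.08,0,0.0]],"roll":[0,0,0,0,0,0,0,0]}'
python3 - <<'E'
from h import *
s=st(); print(tr(s["tool_pos"]),s["contact_force"],s["torque"])
E
```

```text
time: 17.25
tool_pos: [0.4907, 0.1926, 0.0607]
tool_rot: [3.141, 0.0, 2.929]
contact_force: [3.2, 0.1, -5.8]
opening: 0.0897
[[-4.7 -0.6 60.7]] [ 3.19212374  0.12901628 -5.82366621] [-0.08071709 -0.67144993  0.01820695]
```

```bash
python3 -m crank '{"claw":[0.93,0.93,0.93,0.93,0.93,0.93,0.93,0.93],"delta_pos":[[-0.02,0,0.02],[-0.03,0,0.035],[-0.04,0,0.05],[-0.05,0,0.06],[-0.06,0,0.075],[-0.07,0,0.09],[-0.07,0,0.1],[-0.07,0,0.1]],"roll":[0,0,0,0,0,0,0,0]}'
python3 - <<'E'
from h import *
s=st(); print(tr(s["tool_pos"]),s["contact_force"],s["torque"])
c=robot.read_camera("wrist"); cv2.imwrite("pics/w14.png",cv2.resize(c["color"][140:290,130:440],None,fx=2.5,fy=2.5,interpolation=cv2.INTER_CUBIC))
E
```

```text
time: 17.92
tool_pos: [0.4924, 0.1921, 0.0584]
tool_rot: [3.142, 0.0, 2.929]
contact_force: [-0.2, -0.9, 1.0]
opening: 0.0899
[[-2.9 -0.7 58.4]] [-0.19963153 -0.89060241  1.04568289] [-0.15596122  0.31942914  0.02706325]
```

View pics/w14.png

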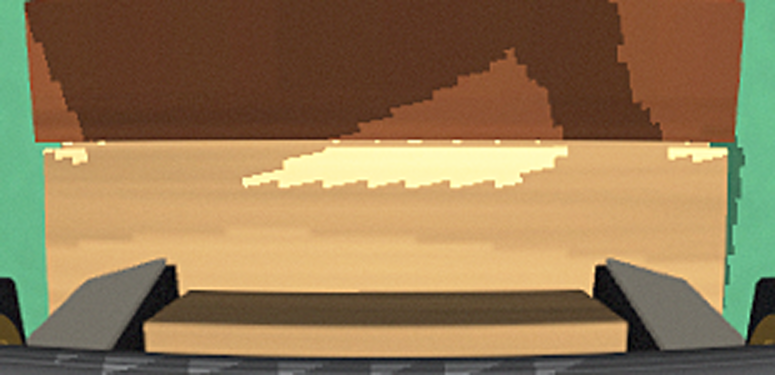

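```bash
python3 -m crank '{"claw":[0.93,0.93,0.93,0.93,0.93,0.93,0.93,0.93],"delta_pos":[[0.01,0,0.01],[0.02,0,0.02],[0.03,0,0.03],[0.04,0,0.03],[0.05,0,0.03],[0.06,0,0.03],[0.06,0,0.03],[0.06,0,0.03]],"roll":[0,0,0,0,0,0,0,0]}'
python3 - <<'E'
from h import *
s=st(); print(tr(s["tool_pos"]),s["contact_force"],s["torque"])
c=robot.read_camera("wrist"); g=cv2.cvtColor(c["color"],cv2.COLOR_BGR2GRAY); print([int(v) for v in g[252:275,284]])
E
```

```text
time: 18.63
tool_pos: [0.4919, 0.1927, 0.0581]
tool_rot: [3.14, 0.003, 2.929]
contact_force: [3.4, -1.8, 6.0]
opening: 0.09
[[-3.5 -0.3 58.1]] [ 3.39369551 -1.81768918  5.97416234] [-0.46747657 -0.35011829  0.03972893]
[194, 196, 196, 201, 168, 58, 70, 74, 83, 81, 76, 77, 71, 74, 72, 76, 73, 68, 109, 151, 176, 180, 177]
```

```bash
python3 -m crank '{"claw":[0.93,0.93,0.93,0.93,0.93,0.93,0.93,0.93],"delta_pos":[[-0.02,0,0.01],[-0.04,0,0.02],[-0.06,0,0.04],[-0.08,0,0.06],[-0.1,0,0.08],[-0.12,0,0.1],[-0.14,0,0.11],[-0.15,0,0.12]],"roll":[0,0,0,0,0,0,0,0]}'
python3 - <<'E'
from h import *
s=st(); print(tr(s["tool_pos"]),s["contact_force"],s["torque"])
c=robot.read_camera("wrist"); cv2.imwrite("pics/w15.png",cv2.resize(c["color"][140:290,130:440],None,fx=2.5,fy=2.5,interpolation=cv2.INTER_CUBIC))
E
```

```text
time: 19.35
tool_pos: [0.4951, 0.192, 0.0548]
tool_rot: [3.141, 0.001, 2.929]
contact_force: [3.8, -0.9, 5.2]
opening: 0.0895
[[-0.2 -0.3 54.8]] [ 3.78711569 -0.89468853  5.20185123] [-0.13970646 -0.34680853  0.03609179]
```

View pics/w15.png

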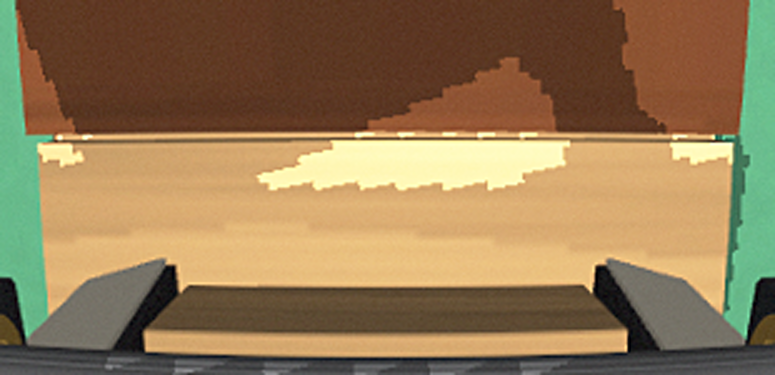

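```bash
python3 -m crank '{"claw":[0.93,0.93,0.93,0.93,0.93,0.93,0.93,0.93],"delta_pos":[[-0.03,0,0.02],[-0.06,0,0.04],[-0.09,0,0.06],[-0.12,0,0.08],[-0.14,0,0.1],[-0.16,0,0.12],[-0.18,0,0.14],[-0.19,0,0.15]],"roll":[0,0,0,0,0,0,0,0]}'
python3 - <<'E'
from h import *
s=st(); print(tr(s["tool_pos"]),s["contact_force"],s["torque"])
c=robot.read_camera("wrist"); cv2.imwrite("pics/w16.png",cv2.resize(c["color"][140:290,130:440],None,fx=2.5,fy=2.5,interpolation=cv2.INTER_CUBIC))
E
```

```text
time: 20.07
tool_pos: [0.4987, 0.1908, 0.0504]
tool_rot: [-3.142, -0.001, 2.929]
contact_force: [1.5, 2.4, 2.2]
opening: 0.0903
[[ 3.5 -0.7 50.4]] [1.52390578 2.40973084 2.17186081] [ 0.41883085 -0.08839597 -0.093913  ]
```

View pics/w16.png

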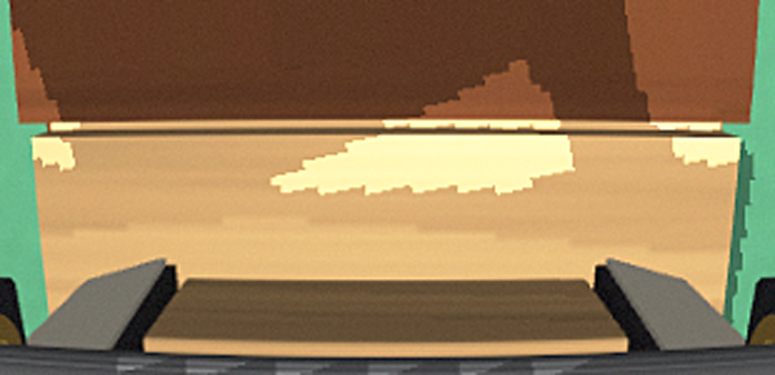

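```bash
python3 -m crank '{"claw":[0.93,0.93,0.93,0.93,0.93,0.93,0.93,0.93],"delta_pos":[[-0.02,0,0.02],[-0.04,0,0.04],[-0.06,0,0.06],[-0.08,0,0.08],[-0.1,0,0.1],[-0.12,0,0.11],[-0.13,0,0.12],[-0.14,0,0.13]],"roll":[0,0,0,0,0,0,0,0]}'
python3 - <<'E'
from h import *
s=st(); print(tr(s["tool_pos"]),s["contact_force"],s["torque"])
c=robot.read_camera("wrist"); cv2.imwrite("pics/w17.png",cv2.resize(c["color"][140:290,130:440],None,fx=2.5,fy=2.5,interpolation=cv2.INTER_CUBIC))
c=robot.read_camera("side"); cv2.imwrite("pics/s17.png",cv2.resize(c["color"][130:230,200:310],None,fx=7,fy=6,interpolation=cv2.INTER_CUBIC))
E
```

```text
time: 20.78
tool_pos: [0.5018, 0.1898, 0.0471]
tool_rot: [-3.141, -0.002, 2.929]
contact_force: [-2.5, 0.1, -0.2]
opening: 0.0899
[[ 6.7 -1.  47.1]] [-2.53984614  0.11411996 -0.24193272] [0.29662588 0.4993499  0.10765632]
```

View pics/w17.png

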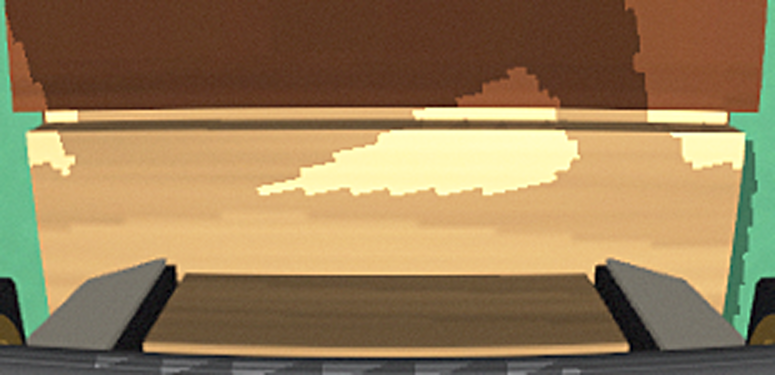

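View pics/s17.png

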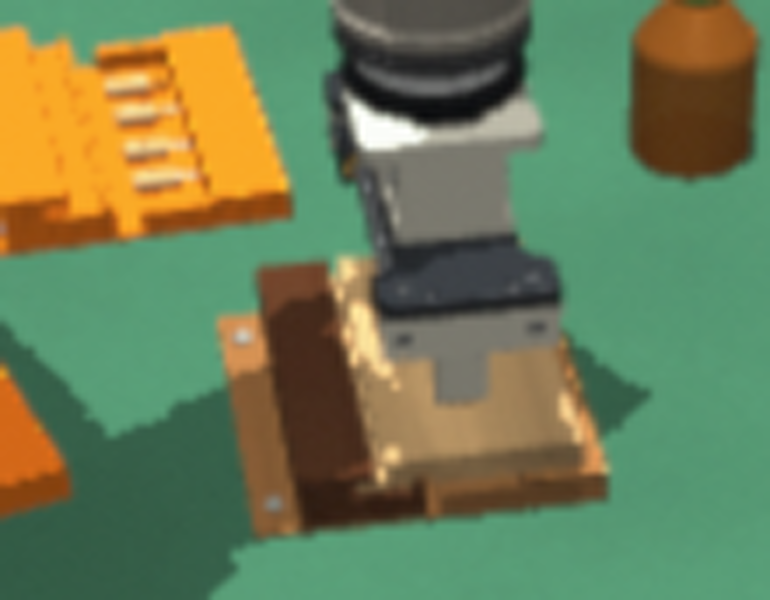

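```bash
python3 -m crank '{"claw":[0.93,0.93,0.93,0.93,0.93,0.93,0.93,0.93],"delta_pos":[[0.01,0,0.01],[0.03,0,0.02],[0.04,0,0.03],[0.04,0,0.04],[0.04,0,0.05],[0.04,0,0.05],[0.04,0,0.05],[0.04,0,0.05]],"roll":[0,0,0,0,0,0,0,0]}'
python3 - <<'E'
from h import *
s=st(); print(tr(s["tool_pos"]),s["contact_force"],s["torque"])
c=robot.read_camera("wrist"); g=cv2.cvtColor(c["color"],cv2.COLOR_BGR2GRAY); print([int(v) for v in g[180:196,215]],[int(v) for v in g[240:255,284]],[int(v) for v in g[272:286,284]])
E
```

```text
time: 21.55
tool_pos: [0.5021, 0.1902, 0.0465]
tool_rot: [3.141, 0.001, 2.929]
contact_force: [1.5, -2.5, 2.7]
opening: 0.09
[[ 6.9 -0.5 46.5]] [ 1.4682667  -2.50302081  2.68076582] [-0.54594087  0.04008975  0.09866215]
[68, 66, 67, 143, 197, 191, 182, 137, 80, 85, 80, 107, 164, 182, 176, 176] [199, 201, 200, 197, 195, 197, 196, 199, 203, 182, 79, 85, 86, 82, 85] [87, 87, 86, 88, 91, 87, 84, 124, 165, 191, 157, 22, 55, 66]
```

```bash
python3 -m crank '{"claw":[0.93,0.93,0.93,0.93,0.93,0.93,0.93,0.93],"delta_pos":[[0,0,0.01],[0,0,0.02],[0,0,0.03],[0,0,0.03],[0,0,0.03],[0,0,0.03],[0,0,0.03],[0,0,0.03]],"roll":[0,0,0,0,0,0,0,0]}'
python3 - <<'E'
from h import *
s=st(); print(tr(s["tool_pos"]),s["contact_force"],s["torque"])
c=robot.read_camera("side"); cv2.imwrite("pics/s18.png",cv2.resize(c["color"][165:225,220:300],None,fx=9,fy=9,interpolation=cv2.INTER_CUBIC))
E
```

```text
time: 22.27
tool_pos: [0.5021, 0.1903, 0.0464]
tool_rot: [3.141, 0.002, 2.929]
contact_force: [0.5, -1.8, 9.1]
opening: 0.0897
[[ 6.9 -0.5 46.4]] [ 0.52407739 -1.76611431  9.12981527] [-0.71677456  0.16867766  0.01306557]
```

View pics/s18.png

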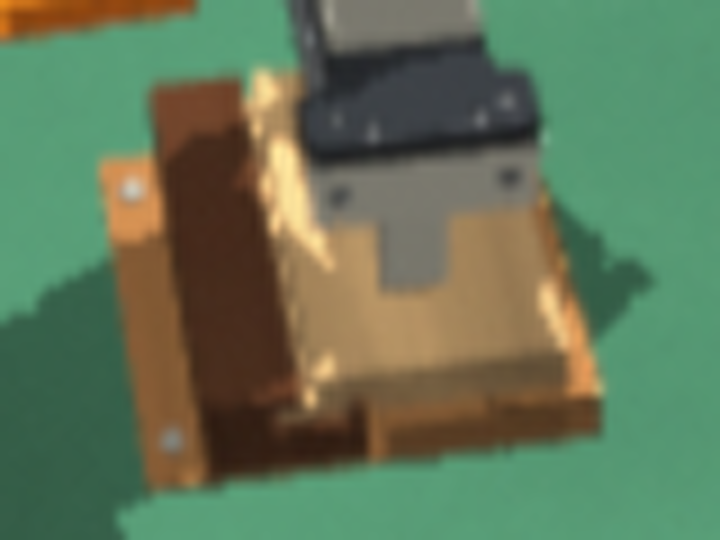

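```bash
python3 -m crank '{"claw":[0.93,0.93,0.94,0.96,0.98,1,1,1],"delta_pos":[[0,0,-0.03],[0,0,-0.05],[0,0,-0.05],[0,0,-0.05],[0,0,-0.05],[0,0,-0.05],[0,0,-0.05],[0,0,-0.05]],"roll":[0,0,0,0,0,0,0,0]}'
python3 - <<'E'
from h import *
s=st(); print(tr(s["tool_pos"]),s["contact_force"],s["torque"])
c=robot.read_camera("wrist"); cv2.imwrite("pics/w19.png",cv2.resize(c["color"][140:290,130:440],None,fx=2.5,fy=2.5,interpolation=cv2.INTER_CUBIC))
E
```

```text
time: 22.98
tool_pos: [0.5015, 0.1902, 0.0467]
tool_rot: [3.142, 0.0, 2.929]
contact_force: [0.1, -0.4, 0.0]
opening: 0.0915
[[ 6.4 -0.7 46.7]] [ 0.06561884 -0.43256919  0.02268872] [0.04867913 0.02674185 0.03347185]
```

View pics/w19.png

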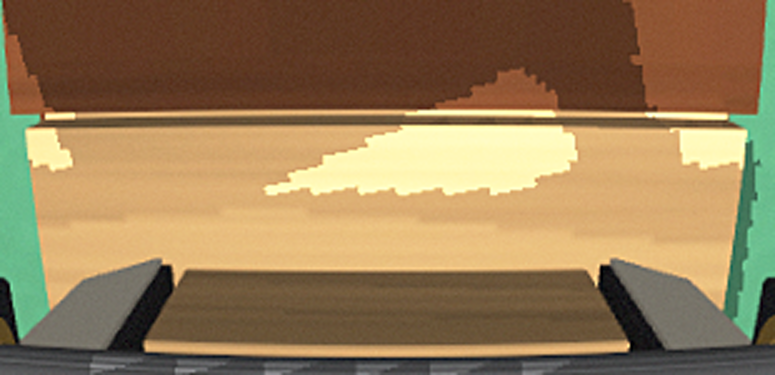

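```bash
python3 -m crank '{"claw":[1,1,1,1,1,1,1,1],"delta_pos":[[0,0,-0.1],[0,0,-0.3],[0,0,-0.6],[0,0,-0.9],[0,0,-1.2],[0,0,-1.5],[0,0,-1.8],[0,0,-2]],"roll":[0,0,0,0,0,0,0,0]}';python3 -m crank '{"claw":[1,1,1,1,1,1,1,1],"delta_pos":[[-0.5,0,-0.5],[-1,0,-1.3],[-1.5,0,-2.2],[-1.8,0,-3.1],[-1.8,0,-3.8],[-1.8,0,-4],[-1.8,0,-4],[-1.8,0,-4]],"roll":[0,0,0,0,0,0,0,0]}'
python3 - <<'E'
from h import *
import pickle
s=st(); c=robot.read_camera("wrist"); t=robot.read_camera("top"); sd=robot.read_camera("side"); pickle.dump((s,c,t,sd),open("w20.pkl","wb")); print(tr(s["tool_pos"]),s["contact_force"])
cv2.imwrite("pics/w20.png",cv2.resize(c["color"][80:260,180:390],None,fx=3.3,fy=3.3,interpolation=cv2.INTER_CUBIC))
cv2.imwrite("pics/s20.png",sd["color"])
E
```

```text
time: 23.7
tool_pos: [0.5019, 0.1903, 0.0981]
tool_rot: [3.141, 0.001, 2.929]
contact_force: [0.0, 0.0, 0.4]
opening: 0.0919
time: 24.37
tool_pos: [0.5448, 0.1807, 0.196]
tool_rot: [-3.141, -0.001, 2.929]
contact_force: [0.2, -0.0, -0.0]
opening: 0.0916
[[ 50.7  -0.8 196. ]] [ 0.24068825 -0.00924639 -0.03055217]
```

View pics/w20.png

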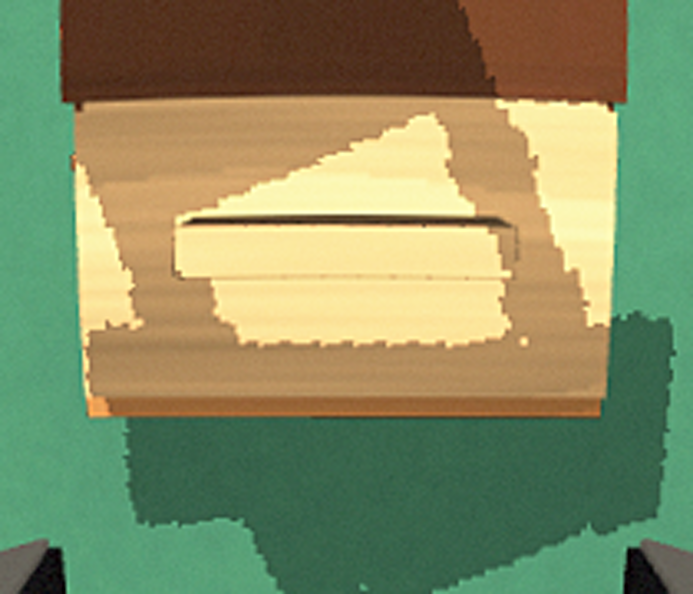

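View pics/s20.png

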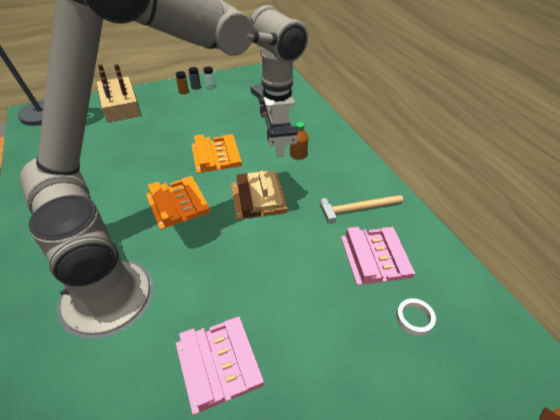

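Run:
```python
from h import *
import pickle
s,c,t,sd=pickle.load(open("w20.pkl","rb"))
f=lambda L:[((x+.5)/3.3-.5+180,(y+.5)/3.3-.5+80) for x,y in L]
for n,L,z in(("lip",[(62,102),(627,102)],.038),("panel in",[(76,110),(617,108)],.04),("panel free edge",[(90,397),(606,396)],.04),("ledge out",[(88,416),(601,416)],.022),("bar top",[(174,226),(515,228),(512,276),(176,278)],.076)):
    P=onz(c,f(L),z,s); q=tr(P); d=P[0]-P[1]; print(n,q.tolist(),"mid",q.mean(0).round(1),"len",(np.linalg.norm(d)*1e3).round(1),"yaw",np.degrees(np.arctan2(d[0],-d[1])).round(2))
# tilt check: bar-top/free edge spacing fits from wrist rows handled by lengths; side view crop
cv2.imwrite("pics/s20z.png",cv2.resize(sd["color"][160:228,220:300],None,fx=9,fy=8.5,interpolation=cv2.INTER_CUBIC))
```

```text
lip [[-35.8, -84.0, 38.0], [-35.9, 83.5, 38.0]] mid [-35.8  -0.2  38. ] len 167.5 yaw -12.17
panel in [[-33.2, -79.3, 40.0], [-33.9, 79.9, 40.0]] mid [-33.6   0.3  40. ] len 159.2 yaw -11.94
panel free edge [[54.2, -78.5, 40.0], [53.8, 80.2, 40.0]] mid [54.   0.9 40. ] len 158.7 yaw -12.06
ledge out [[65.1, -84.0, 22.0], [65.1, 83.6, 22.0]] mid [65.1 -0.2 22. ] len 167.6 yaw -12.18
bar top [[-0.8, -44.7, 76.0], [-0.3, 44.1, 76.0], [12.4, 43.7, 76.0], [13.0, -44.5, 76.0]] mid [ 6.1 -0.3 76. ] len 88.9 yaw -12.52
```

View pics/s20z.png

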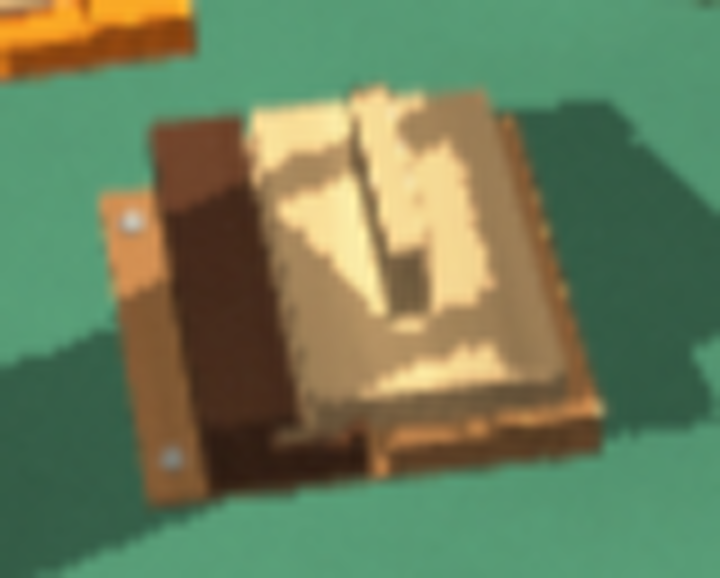

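The panel lies flat. Its origin is at tray x ≈ 6.1 mm with the rail shift at about 6.2 mm, and it is about 0.5 mm off centre end to end. The gripper is clear, so I'm handing in.

```bash
python3 -c "
from cell import robot
s=robot.observe(); print(s['time'],s['contact_force']); print(robot.hand_in())"
```

```text
24.5167 [ 1.28346229 -0.44577828 -0.45210649]
the job is handed in; nothing more can be done
None
```

The awl tray is closed: the panel lies flat with its tongue in the rail's groove, and I handed the job in at 24.5 s with the gripper open and clear.

**How it was done:** The moves have no tilt. So I gripped the pull bar by its two ends instead of across its thickness, which let the panel pivot about the jaw axis. I slanted it to about 16.5° by lowering its free edge onto the top of the tray's rail. Then I lowered the tongue beside the lip, felt it touch at about 8 N, and backed off. I slid it under the lip until it met light resistance (3–4 N) and turned it down flat in small steps. Forces stayed below about 12 N throughout.

**Last checks:**
- **Position:** the rail shift measured about 6.2 mm, and the panel sits at 6.1 mm along the tray, within the 1.5 mm play.
- **Centring and direction:** it is about 0.5 mm off centre end to end (0.9 mm at the worst edge). Its direction matches the tray to about 0.3°.
- **Flatness:** on pressing, the panel stiffened at once. Its edges appeared at the same pixel rows as when it was held flat, before I slanted it.
- **Other things:** the hammer, bottle, tape and look-alike trays were not touched and look unmoved in the side view.

**Disagreements:** The image fit alone put the slant anywhere from 13.5° to 17°; I trusted the value that also fitted the rail contact. The panel's free edge measured 158.7 mm instead of 160 mm, within pixel error. I judged the lock from position and flatness only, and did not pull on the panel to test it.

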